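# Put up the wash-up chart and scrub the beakers

## Robot

A 6-joint arm with a two-finger parallel gripper is mounted at the origin on the work surface. World frame = base frame: x ahead of the robot, y to its left, z up, the work surface at z = 0. Lengths are in mm, angles in rad, forces in N, time in s.
With the tool pointing down it reaches from about 300 to 850 mm from the base axis. Payload 4.2 kg.
Tool frame: the origin (TCP) lies at the very end of the fingers, on their centre line; the grasp point (between the pads) lies 19 mm behind it; z points along the fingers, y is the line along which they close (so a half turn about z gives the same grasp; the last joint's range is limited). The gripper opens to 91 mm and grips with 3 to 60 N. Pads are 32 mm wide; open, the fingers measure 118 mm over their backs; the gripper's body (76 mm by 178 mm) begins 60 mm behind the grasp point.
Start: joints at [-1.355, 0.32, 1.565, -0, 1.257, -0.02], TCP at [134.335, -559.107, 184.676] pointing down, gripper open.
Joint ranges: [-3.11, 3.11], [-0.84, 2.01], [0.21, 2.61], [-1.34, 4.49], [0.05, 2.63], [-2.56, 2.56]. Speed limits (rad/s): [2.57, 2.57, 3.14, 3.14, 3.14, 3.14].

## Interface

Orientations are given as a rotation vector (axis times angle).
In Python, from bench import bot gives the robot as it stands.
- The arm moves only by the tool arm_command, never from a script. Its argument "rows" is a list of rows, each a list of 7 numbers: the turn, a rotation vector about the world's x, y, z in units of 5 degrees (1.0 is 5 degrees), then the shift along the world's x, y, z in units of 25 mm (1.0 is 25 mm), then the closure, from -1 (fully open) to 1 (shut). In form: [[wx, wy, wz, dx, dy, dz, grip], ...]. A call has 1 to 20 rows; each row shifts and turns the commanded pose from where the row before left it; what a row does not reach is not made up. A row lasts 1/12 s, in which the tool goes at most 41.7 mm and 7.16 degrees, less where a joint would pass 70% of its speed; a pose out of reach is approached as far as the arm can. A call is refused whole if a number of a shift passes 1 or a number of a turn 1, either way. A call with a gripper value outside its range is refused whole. The fingers move at their own pace and stop on an object; "newtons" is the grip in N (left out, the last holds). Time passes only in rows, so rows that do not move let the fingers close. It gives the time, the measured TCP pose, the force, the opening and the grip force at its end, in the units of the state.
- bot.sense(): the state, without advancing time (a new reading comes with each control period).
- bot.camera(name): name is "side" or "top"; returns (picture, depth): 480x640x3 uint8, red, green, blue; 480x640 float32, mm along the optical axis (not along the pixel's ray), 0 where there is no reading.
- bot.camera_params(name): a dict with "camera_matrix" (3x3 intrinsics, pixels), "R" (3x3) and "t" (3): a world point X has camera coordinates R X + t. Camera axes: x right, y down, z forward; pixel columns grow to the right and rows downward; lengths in mm; the calibration is good to about 2 mm. A picture is of the moment at which its call begins. camera_params takes no time and is no camera call.
- bot.finish_job(): hands the job in; it is judged then, once.
Trained networks look in the newest picture that a camera, given by its name, has taken for a name from the list of things; names that differ only in an ending like _2 or _b are one class to them, and where a whole thing is asked for, a point or a joint stands for the part that bears it (a point fixed in the world has none). Each returns a list of dicts, best first, with "p" (0 to 1); they miss things now and then, are a little off and sometimes report something else, mostly with a low value. They report only what shows in the picture. A call takes as long as a camera call. They do not tell look-alikes from the thing itself.
- bot.regions_of(camera, target): "pixels" (480x640 bool, what is visible of it) and "location" ([column, row] in pixels, amid what is visible of it).
The state is a dict: "t": time; "joint_positions": joint angles; "dq": joint speeds; "joint_torque": joint torques, N m; "tcp_pos": TCP position; "tool_rot": TCP orientation; "wrist_force": force on the tool from outside, world axes, zero at the start; "ft_torque": the same for the moment, N m; "grip_width": finger opening in mm; "grip_force": force on a finger pad.
Only numpy, scipy, OpenCV 4.12 (cv2) and the standard library are available. Lean on these libraries where they do the work, as an engineer would, in place of code of your own. Each camera call takes 0.05 s, during which the arm holds its last target. There are 200 camera calls.

## Task

First put up the wash-up chart that lies face down on the bench: swing its leg fully out and stand it upright on the leg. Then scrub the beakers with the long brush, from the smallest one there to the largest, in each going down to the bottom, up into the upper half without leaving the beaker, and down to the bottom again. Finish with the brush standing in its holder and every beaker standing upright on the dark draining mat, the chart still up and the other things on the bench left where they are.

Things in the scene. Friction and masses are not known exactly. Their poses are not given: they have to be found in the camera images.
- chart: a stiff grey chart board, 150 (x) by 130 (y) by 8 (z), with a printed white face; starts flat on the bench, face down. Origin in the middle of its bottom edge on the face side; x runs from the bottom edge to the top edge, z out of its back (upwards while it lies face down), so the back lies at z = 8. Loose, about 0.36 kg with leg (25 % more or less)
- chart_handle (a point): centre of the chart's handle, a black bar 16 thick and 44 long along the chart's y, with round ends, 22 beyond the top edge and 22 out from the face plane (at x 172, z 22 in the chart's frame), with free space under and beside it; pinched at its two round ends, the chart can turn about the bar's line in the grip, against some friction, so the bottom edge must be kept on the bench (or the chart allowed to hang) while it is swung up
- leg_hinge (a point): middle of the hinge line of the kickstand leg, on the chart's back (at x 112, z 22 in the chart's frame); the hinge line is parallel to the chart's y
- foot (a point): centre of the foot at the free end of the leg, a dark rubber bar 14 thick and 44 long along the chart's y, with round ends, 100 from the hinge line; folded, it lies at x 12, z 22 in the chart's frame, 7 clear of the chart's back. It may be pinched at its round ends
- leg (a joint): angle of the kickstand leg: 0 folded flat along the chart's back, grows as the foot swings away from the back, to a stop at 0.65 rad (fully out). Stiff hinge: about 0.06 N m of friction, it stays where it is left. Fully out, the chart stands on its bottom edge and the foot, leaning back about 0.33 rad from vertical towards the leg's side
- brush: a round brush 200 long: white and grey bristle head 30 in diameter from 0 to 75 with a tapered tip, thin steel shaft, black square handle 20 by 20 from 130 to 200. Origin at the tip of the head, z along the brush to the handle end, x and y square to the handle's faces; starts standing head down in its holder. Bristles are solid; 0.08 kg. A beaker knocked against it can tilt it in the grip; let go inside a beaker it stays leaning on the rim and can be taken again
- holder: brush holder, a fixed open-topped square white box, 46 by 46 outside, 36 by 36 inside, 80 high, floor 5 thick, with a flared mouth on top that narrows from about 65 square at 100 high to the 36 square well at 80; origin at the centre of its underside
- beaker_small: the smallest of up to three round, straight-sided open stainless-steel beakers, outer diameter 52, height 80, wall 3, floor 5 thick; origin at the centre of its underside, z along its axis towards the mouth; loose (0.1 to 0.26 kg), stands on its base; absent in some starts (not every size is always there)
- beaker_medium: the middle-sized of up to three round, straight-sided open stainless-steel beakers, outer diameter 58, height 100, wall 3, floor 5 thick; origin at the centre of its underside, z along its axis towards the mouth; loose (0.1 to 0.26 kg), stands on its base; absent in some starts (not every size is always there)
- beaker_large: the largest of up to three round, straight-sided open stainless-steel beakers, outer diameter 64, height 120, wall 3, floor 5 thick; origin at the centre of its underside, z along its axis towards the mouth; loose (0.1 to 0.26 kg), stands on its base; absent in some starts (not every size is always there)
- mat: fixed dark ribbed draining mat 280 (x) by 160 (y), top face 5 above the bench; origin at the centre of its underside
- sharps_bin: bystander: round yellow bin with red lid, 118 across, 192 high; origin at the centre of its underside; leave alone
- tip_box: bystander: blue box 85 by 125 by 62 high; origin at the centre of its underside; leave alone
- reagent: bystander: amber bottle, 70 across, 150 high; origin at the centre of its underside; leave alone
Not all that is in view belongs to the job. Leave any red look-alike of the beaker_large alone.

How it is judged (in metres and radians):
On the way, in this order (a step that is already met when the one before it is completed fails the run):
1. the chart stands upright on its unfolded leg (value of joint leg above 0.45 rad and angle between chart's own x axis and vertical below 0.5 rad and height (world z) of foot below 0.016 m and height (world z) of chart below 0.015 m and linear speed of chart below 0.03 m/s), for 0.3 s.
2. brush down at the bottom of the smallest beaker (x of brush in the frame of beaker_small between -0.022 and 0.022 m and y of brush in the frame of beaker_small between -0.022 and 0.022 m and angle between beaker_small's own z axis and vertical below 0.3 rad and z of brush in the frame of beaker_small between 0 and 0.025 m), for 0.1 s.
3. brush up in the upper half of the smallest beaker, still inside (x of brush in the frame of beaker_small between -0.022 and 0.022 m and y of brush in the frame of beaker_small between -0.022 and 0.022 m and angle between beaker_small's own z axis and vertical below 0.3 rad and z of brush in the frame of beaker_small between 0.04 and 0.08 m), for 0.1 s.
4. brush at the bottom of the smallest beaker again (all of step 2), for 0.1 s.
5. brush down at the bottom of the middle-sized beaker (x of brush in the frame of beaker_medium between -0.022 and 0.022 m and y of brush in the frame of beaker_medium between -0.022 and 0.022 m and angle between beaker_medium's own z axis and vertical below 0.3 rad and z of brush in the frame of beaker_medium between 0 and 0.025 m), for 0.1 s.
6. brush up in the upper half of the middle-sized beaker, still inside (x of brush in the frame of beaker_medium between -0.022 and 0.022 m and y of brush in the frame of beaker_medium between -0.022 and 0.022 m and angle between beaker_medium's own z axis and vertical below 0.3 rad and z of brush in the frame of beaker_medium between 0.05 and 0.1 m), for 0.1 s.
7. brush at the bottom of the middle-sized beaker again (all of step 5), for 0.1 s.
8. brush down at the bottom of the largest beaker (x of brush in the frame of beaker_large between -0.022 and 0.022 m and y of brush in the frame of beaker_large between -0.022 and 0.022 m and angle between beaker_large's own z axis and vertical below 0.3 rad and z of brush in the frame of beaker_large between 0 and 0.025 m), for 0.1 s.
9. brush up in the upper half of the largest beaker, still inside (x of brush in the frame of beaker_large between -0.022 and 0.022 m and y of brush in the frame of beaker_large between -0.022 and 0.022 m and angle between beaker_large's own z axis and vertical below 0.3 rad and z of brush in the frame of beaker_large between 0.06 and 0.12 m), for 0.1 s.
10. brush at the bottom of the largest beaker again (all of step 8), for 0.1 s.
At the end, for the whole second after the job is handed in: Chart at rest on bottom edge and foot, leaning under 0.5 rad, leg out over 0.45 rad; brush in its holder (tip within 12 mm of the middle, near the floor, tilt under 0.25 rad); each beaker present upright on the mat, its centre at least 10 mm inside the outline; all at rest (all of step 1 and x of brush in the frame of holder between -0.012 and 0.012 m and y of brush in the frame of holder between -0.012 and 0.012 m and height (world z) of brush below 0.02 m and angle between brush's own z axis and vertical below 0.25 rad and linear speed of each of brush, beaker_small, beaker_medium, beaker_large below 0.03 m/s and x of beaker_small in the frame of mat between -0.13 and 0.13 m and y of beaker_small in the frame of mat between -0.07 and 0.07 m and height (world z) of each of beaker_small, beaker_medium, beaker_large below 0.012 m and angle between each of beaker_small, beaker_medium, beaker_large's own z axis and vertical below 0.1 rad and x of beaker_medium in the frame of mat between -0.13 and 0.13 m and y of beaker_medium in the frame of mat between -0.07 and 0.07 m and x of beaker_large in the frame of mat between -0.13 and 0.13 m and y of beaker_large in the frame of mat between -0.07 and 0.07 m); the robot touches nothing.
It fails at once if the yellow bin is pushed away or knocked over (distance of sharps_bin from where it was at the start of the episode above 0.03 m or angle between sharps_bin's own z axis and vertical above 0.5 rad).
It fails at once if the blue box is pushed away or knocked over (distance of tip_box from where it was at the start of the episode above 0.03 m or angle between tip_box's own z axis and vertical above 0.5 rad).
It fails at once if the amber bottle is pushed away or knocked over (distance of reagent from where it was at the start of the episode above 0.03 m or angle between reagent's own z axis and vertical above 0.5 rad).
Of beaker_small, beaker_medium, beaker_large only 2 to 3 are there at a start; the rules pass over those that are not, and their reading is None.
At some moment in a run one of beaker_small, beaker_medium, beaker_large may be knocked a few centimetres aside while the robot is not near it.
It also fails if it takes over 210 s, if anything falls off the work surface, if the arm or the gripper's body presses on something with over 40 N, if the wrist force passes 120 N, or if a joint passes its speed limit or range.

## Working session

There is one attempt and no reset: what is moved stays moved. The work goes in short steps, Python scripts to look and compute and a tool call to move; the robot and the scene stay as the last step left them, time stands still between calls to the robot, and variables do not carry over. Pictures are saved under pics/ and viewed, at most 14 in all, crops included, and the job is handed in when it is done.

Besides the shell and the picture viewer there is one more tool, called after "Emit:" by a JSON object that holds its "method" and its "body". arm_command: Moves the arm, as the interface text tells. Its arguments: {"type":"object","properties":{"rows":{"type":"array","items":{"type":"array","items":{"type":"number"}}},"newtons":{"type":"number"}},"required":["rows"]}

```bash
mkdir -p pics; ls
cat > h.py <<'E'
import numpy as np, cv2
from bench import bot
from scipy.spatial.transform import Rotation as Ro
def pts(cam, depth, mask=None):
    P=bot.camera_params(cam); K=np.array(P["camera_matrix"]);R=np.array(P["R"]);t=np.array(P["t"]).ravel()
    m=depth>0
    if mask is not None: m&=mask
    v,u=np.nonzero(m); z=depth[m]
    C=np.stack([(u-K[0,2])/K[0,0]*z,(v-K[1,2])/K[1,1]*z,z],1)
    return (C-t)@R, u, v
def look(names, cams=("top","side"), save=None):
    out={}
    for c in cams:
        im,d=bot.camera(c)
        if save: cv2.imwrite(f"pics/{save}_{c}.png",im[:,:,::-1])
        for n in names:
            for r in bot.regions_of(c,n)[:3]:
                if r["p"]<0.2: continue
                X,u,v=pts(c,d,r["pixels"])
                if len(X)<5: continue
                out.setdefault((c,n),[]).append((r,X))
                print(c,n,round(r["p"],2),np.round(r["location"]),len(X),"lo",np.round(np.percentile(X,2,0)),"hi",np.round(np.percentile(X,98,0)),"med",np.round(np.median(X,0)))
    return out
E
python3 - <<'E'
from h import *
look("chart foot chart_handle brush holder beaker_small beaker_medium beaker_large mat sharps_bin tip_box reagent".split(),save="a")
print(bot.sense()["t"])
E
```

```text
pics
top chart 0.81 [209. 299.] 3787 lo [398. 289.   2.] hi [544. 453.  28.] med [472. 370.   7.]
top foot 0.9 [219. 300.] 428 lo [426. 302.  17.] hi [489. 396.  30.] med [458. 343.  24.]
top chart_handle 0.67 [204. 300.] 3763 lo [398. 291.   2.] hi [544. 452.  28.] med [472. 370.   7.]
top brush 0.75 [367. 204.] 323 lo [643.  -2.  70.] hi [668.  23. 207.] med [651.  13. 161.]
top holder 0.83 [357. 210.] 715 lo [616. -28.  -1.] hi [691.  50. 103.] med [651.  20.  91.]
top beaker_small 0.95 [396. 301.] 528 lo [427. -86.  22.] hi [474. -37.  81.] med [450. -63.  49.]
top beaker_small 0.72 [217. 307.] 412 lo [426. 302.  17.] hi [487. 395.  30.] med [458. 342.  24.]
top beaker_small 0.58 [525. 279.] 8415 lo [ 400. -494.   -2.] hi [ 601. -224.    9.] med [ 500. -359.    4.]
top beaker_medium 0.87 [369. 259.] 689 lo [517. -23.   9.] hi [571.  31. 101.] med [544.   4.  61.]
top beaker_medium 0.55 [489. 168.] 1269 lo [ 714. -309.   -1.] hi [ 778. -242.  151.] med [ 736. -263.   97.]
top beaker_medium 0.23 [524. 277.] 8414 lo [ 400. -495.   -2.] hi [ 601. -224.    9.] med [ 499. -359.    4.]

[... 1757 characters left out ...]
7.]
side beaker_large 0.75 [335. 241.] 1068 lo [522.  77.   4.] hi [582. 141. 120.] med [546. 130.  76.]
side mat 0.87 [412. 194.] 1774 lo [ 396. -495.    2.] hi [ 596. -229.   11.] med [ 494. -347.    6.]
side sharps_bin 0.98 [244. 352.] 5054 lo [463. 569.   2.] hi [566. 675. 193.] med [496. 648. 138.]
side sharps_bin 0.74 [320. 321.] 2648 lo [392. 291.   2.] hi [543. 459.  29.] med [464. 380.   9.]
side tip_box 0.8 [273. 209.] 992 lo [742. -48.   6.] hi [858.  74.  66.] med [789.  38.  59.]
side tip_box 0.66 [327. 310.] 249 lo [430. 308.  19.] hi [481. 394.  30.] med [457. 349.  26.]
side reagent 0.97 [333. 174.] 690 lo [ 711. -284.    7.] hi [ 766. -239.  149.] med [ 735. -255.   75.]
1.3
```

View pics/a_top.png

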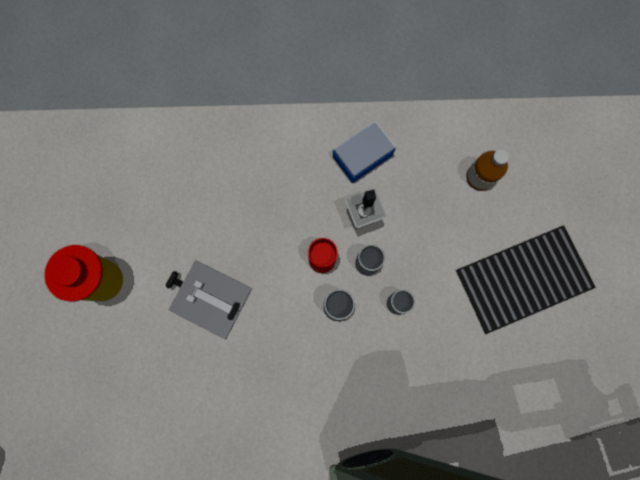

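View pics/a_side.png

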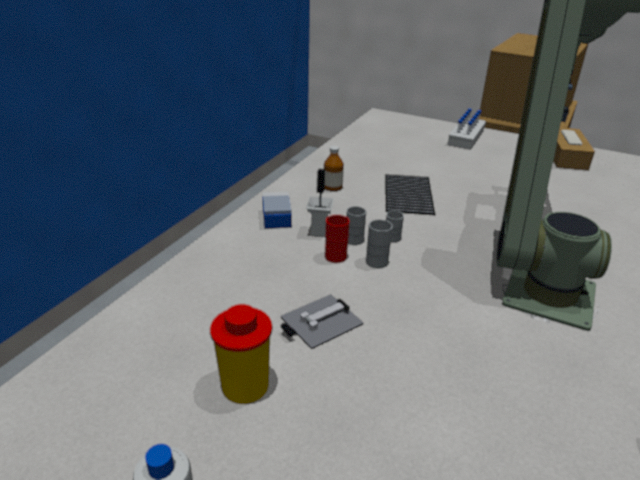

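Run:
```python
from h import *
np.set_printoptions(suppress=True)
s=bot.sense();print(s["tcp_pos"],s["tool_rot"],s["grip_width"])
# rects from depth around the chart, beaker colors, mat, brush
for c in("top","side"):
    im,d=bot.camera(c)
    X,u,v=pts(c,d); 
    sel=(X[:,0]>370)&(X[:,0]<570)&(X[:,1]>260)&(X[:,1]<480)
    for nm,lo,hi in(("plate",5,12),("bars",16,40)):
        q=X[sel&(X[:,2]>lo)&(X[:,2]<hi)]
        print(c,nm,len(q),cv2.minAreaRect(q[:,:2].astype(np.float32)),np.median(q[:,2]))
    for n in ("mat",):
        r=bot.regions_of(c,n)[0]; q,_,_=pts(c,d,r["pixels"]); print(n,cv2.minAreaRect(q[:,:2].astype(np.float32)))
    q=X[(abs(X[:,0]-653)<25)&(abs(X[:,1]-12)<25)&(X[:,2]>130)]
    print("brush",cv2.minAreaRect(q[:,:2].astype(np.float32)),q.max(0),np.median(q[q[:,2]>195],0))
    for n,x,y,h in(("S",450,-62,80),("M",544,4,100),("L1",556,109,120),("L2",445,77,120)):
        k=(np.hypot(X[:,0]-x,X[:,1]-y)<45)&(abs(X[:,2]-h)<5); q=X[k][:,:2]
        print(c,n,cv2.minEnclosingCircle(q.astype(np.float32)),q.mean(0),np.median(im[v[k],u[k]],0))
```

```text
[ 134.33593754 -559.1110303   184.70001946] [ 3.11965351  0.36955088 -0.00002809] 90.92380408744492
top plate 2396 ((471.63018798828125, 366.0658874511719), (189.5128936767578, 214.65281677246094), 4.416912078857422) 7.436608726579699
top bars 681 ((465.7115783691406, 389.9934997558594), (175.80613708496094, 80.05305480957031), 65.36312866210938) 24.69502523228913
mat ((502.28277587890625, -360.585205078125), (160.83810424804688, 282.39654541015625), 20.775108337402344)
brush ((655.8656005859375, 11.149820327758789), (20.80070686340332, 20.69795036315918), 11.099102020263672) [666.7469784   22.26436705 207.69136359] [655.08173639  11.31118675 203.09355473]
top S ((450.82208251953125, -62.86964416503906), 25.9782657623291) [450.93651773 -62.93393132] [102. 107. 108.]
top M ((545.3033447265625, 2.7724575996398926), 28.953813552856445) [545.31139617   2.10284389] [104.  108.  108.5]
top L1 ((556.1307983398438, 108.32010650634766), 31.972747802734375) [556.10958305 108.18027009] [131.5  28.   25.5]
top L2 ((445.7347717285156, 76.48290252685547), 31.73828887939453) [444.7825419  77.356231
[... 339 characters left out ...]
 (160.45738220214844, 444.6516418457031), 20.650522232055664)
brush ((652.443115234375, 14.367618560791016), (23.70349884033203, 25.892606735229492), 26.512147903442383) [664.68293469  29.70961262 207.72681683] [652.22670531  16.56562503 204.01156091]
side S ((450.82012939453125, -61.11620330810547), 30.924602508544922) [448.83592539 -61.8264394 ] [72. 76. 77.]
side M ((542.2291259765625, 2.417731523513794), 32.66448211669922) [543.29613763   3.94996415] [90. 92. 95.]
side L1 ((556.0196533203125, 109.54347229003906), 36.23700714111328) [551.88314857 108.39970346] [105.  15.  15.]
side L2 ((446.53619384765625, 78.43946075439453), 35.90470504760742) [442.29869445  78.42339719] [86.  89.5 91. ]
```

The top view shows the chart around (210,300), with its handle at (174,281) and foot at (234,311). The red look-alike is at (323,254), so the real large beaker is at (339,305). The small one is at (400,301), the medium at (370,259), the holder with the brush at (365,208) and the mat at (525,279). The side view agrees: red at (337,240), grey large at (379,243).

```bash
cat >> h.py <<'E'
def rect_chart():
    for c in("top","side"):
        im,d=bot.camera(c); X,u,v=pts(c,d); g=im[v,u].astype(int).max(1)
        s=(X[:,0]>370)&(X[:,0]<580)&(X[:,1]>260)&(X[:,1]<480)&(X[:,2]>13)&(X[:,2]<130)
        dark=X[s&(g<60)]
        n,lab,ctr=None,None,None
        _,lab,ctr=cv2.kmeans(dark.astype(np.float32),2,None,(3,50,.1),5,cv2.KMEANS_PP_CENTERS)
        for k in(0,1):
            q=dark[lab.ravel()==k]; print(c,"dark",len(q),q.mean(0).round(1),np.percentile(q[:,2],[5,95]).round(1),cv2.minAreaRect(q[:,:2].astype(np.float32)))
        q=X[(X[:,0]>370)&(X[:,0]<580)&(X[:,1]>260)&(X[:,1]<480)&(X[:,2]>5.5)&(X[:,2]<10)]
def delta(tgt, yaw=None, tilt=None):
    s=bot.sense(); p=np.array(s["tcp_pos"]); dd=(np.array(tgt)-p)/25
    print("t",round(s["t"],1),"tcp",p.round(1),"shift units",dd.round(2),"F",np.round(s["wrist_force"],1),"w",round(s["grip_width"],1))
    R=Ro.from_rotvec(s["tool_rot"]); 
    if yaw is not None:
        T=Ro.from_rotvec(np.pi*np.array([np.cos(yaw/2),np.sin(yaw/2),0]))
        c=[(T*Ro.from_euler('z',k*np.pi)*R.inv()).as_rotvec(degrees=True)/5 for k in (0,1)]
        print("turn units (tool x at yaw, or +pi)",np.round(c,2), "q",np.round(s["joint_positions"],2))
E
python3 - <<'E'
from h import *
rect_chart()
im,d=bot.camera("top"); r=bot.regions_of("top","chart")[0]["pixels"].astype(np.uint8)
q,_,_=pts("top",d,r>0); q=q[(q[:,2]>4)&(q[:,2]<11)]; k=cv2.minAreaRect(q[:,:2].astype(np.float32)); print(k,cv2.boxPoints(k))
E
```

```text
top dark 127 [513.2 449.5  24.4] [13.9 31.2] ((514.56689453125, 452.1914978027344), (29.431612014770508, 33.217994689941406), 17.942537307739258)
top dark 89 [440.7 310.8  25.8] [20.3 30.7] ((440.3817443847656, 311.5200500488281), (11.148155212402344, 40.913509368896484), 62.46977615356445)
side dark 42 [434.2 320.   25.8] [18.9 30.5] ((439.6874084472656, 338.8990783691406), (56.951480865478516, 34.03026580810547), 83.55999755859375)
side dark 98 [507.2 457.3  26.2] [17.1 31.3] ((508.42694091796875, 450.8013916015625), (25.679466247558594, 36.93816375732422), 58.21700668334961)
((473.5832824707031, 373.63787841796875), (164.43612670898438, 129.36434936523438), 62.35300064086914) [[378.13525 330.82123]
 [492.7292  270.7932 ]
 [569.0313  416.45453]
 [454.43738 476.48254]]
```

Emit:
{"method": "arm_command", "body": {"rows": [[0,0,0.54,0.68,0.9,0,-1],[0,0,0.54,0.68,0.9,0,-1],[0,0,0.54,0.68,0.9,0,-1],[0,0,0.54,0.68,0.9,0,-1],[0,0,0.54,0.68,0.9,0,-1],[0,0,0.54,0.68,0.9,0,-1],[0,0,0.54,0.68,0.9,0,-1],[0,0,0.54,0.68,0.9,0,-1],[0,0,0.54,0.68,0.9,0,-1],[0,0,0.54,0.68,0.9,0,-1],[0,0,0.54,0.68,0.9,0,-1],[0,0,0.54,0.68,0.9,0,-1],[0,0,0.54,0.68,0.9,0,-1],[0,0,0.54,0.68,0.9,0,-1],[0,0,0.54,0.68,0.9,0,-1],[0,0,0.54,0.68,0.9,0,-1],[0,0,0.54,0.68,0.9,0,-1],[0,0,0.54,0.68,0.9,0,-1]]}}

```text
t: 3.2
tcp_pos: [441.1, -152.9, 184.9]
tool_rot: [2.689, 1.624, 0.001]
wrist_force: [0.1, -0.1, -0.3]
grip_width: 90.9
grip_force: 0.0
```

Emit:
{"method": "arm_command", "body": {"rows": [[0,0,0,0,1,0,-1],[0,0,0,0,1,0,-1],[0,0,0,0,1,0,-1],[0,0,0,0,1,0,-1],[0,0,0,0,1,0,-1],[0,0,0,0,1,0,-1],[0,0,0,0,1,0,-1],[0,0,0,0,1,0,-1],[0,0,0,0,1,0,-1],[0,0,0,0,1,0,-1],[0,0,0,0,1,0,-1],[0,0,0,0,1,0,-1],[0,0,0,0,1,0,-1],[0,0,0,0,1,0,-1],[0,0,0,0,1,0,-1],[0,0,0,0,1,0,-1],[0,0,0,0,1,-0.7,-1],[0,0,0,0,1,-0.7,-1],[0,0,0,0,0.7,-0.7,-1],[0,0,0,0,0,0,-1]]}}

```text
t: 4.87
tcp_pos: [438.4, 315.1, 128.8]
tool_rot: [-2.688, -1.624, 0.008]
wrist_force: [0.2, -0.1, -0.6]
grip_width: 91.5
grip_force: 0.0
```

```bash
python3 -c "
from h import *
delta([440.7,311.3,11],np.radians(62.4))"
```

```text
t 4.9 tcp [438.4 315.1 128.8] shift units [ 0.09 -0.15 -4.71] F [ 0.2 -0.1 -0.6] w 91.5
turn units (tool x at yaw, or +pi) [[ 3.000e-02 -6.000e-02  3.000e-02]
 [-9.000e-02 -4.000e-02 -3.597e+01]] q [0.6  0.31 1.73 0.   1.11 1.08]
```

Emit:
{"method": "arm_command", "body": {"rows": [[0,0,0,0.09,-0.15,-0.7,-1],[0,0,0,0,0,-0.8,-1],[0,0,0,0,0,-0.8,-1],[0,0,0,0,0,-0.8,-1],[0,0,0,0,0,-0.8,-1],[0,0,0,0,0,-0.5,-1],[0,0,0,0,0,-0.3,-1],[0,0,0,0,0,0,-1],[0,0,0,0,0,0,1],[0,0,0,0,0,0,1],[0,0,0,0,0,0,1],[0,0,0,0,0,0,1],[0,0,0,0,0,0,1],[0,0,0,0,0,0,1],[0,0,0,0,0,0,1],[0,0,0,0,0,0,1],[0,0,0,0,0,0,1],[0,0,0,0,0,0,1]], "newtons": 12}}

```text
t: 6.37
tcp_pos: [442.5, 309.7, 14.6]
tool_rot: [2.691, 1.621, -0.0]
wrist_force: [0.1, -0.5, 0.2]
grip_width: 27.6
grip_force: 0.0
```

Run:
```python
from h import *
ims=[cv2.resize(bot.camera(c)[0][a:b,e:f],(400,400)) for c,a,b,e,f in(("top",250,350,160,260),("side",260,360,270,370))]
cv2.imwrite("pics/b.png",np.hstack(ims)[:,:,::-1]); print(bot.sense())
```

```text
{'t': 6.4667, 'joint_positions': array([ 5.89234876e-01,  4.31500131e-01,  1.87406997e+00, -9.90179172e-05,
        8.36110612e-01,  1.07605054e+00]), 'dq': array([ 0.00057266, -0.00053983, -0.00048651,  0.00020223, -0.00029938,
       -0.00044317]), 'joint_torque': array([ 2.76734339e-03, -4.15336311e+01, -1.75452304e+01,  5.04082558e-02,
       -4.98899154e-02,  1.05111862e-04]), 'tcp_pos': array([442.55411792, 309.62484954,  14.63042737]), 'tool_rot': array([ 2.69123094e+00,  1.62061506e+00, -1.32711460e-04]), 'wrist_force': array([ 0.01047681,  0.6042083 , -0.90605799]), 'ft_torque': array([-0.02133555, -0.0952038 ,  0.00476572]), 'grip_force': 0.0, 'grip_width': 19.927032740328034}
```

View pics/b.png

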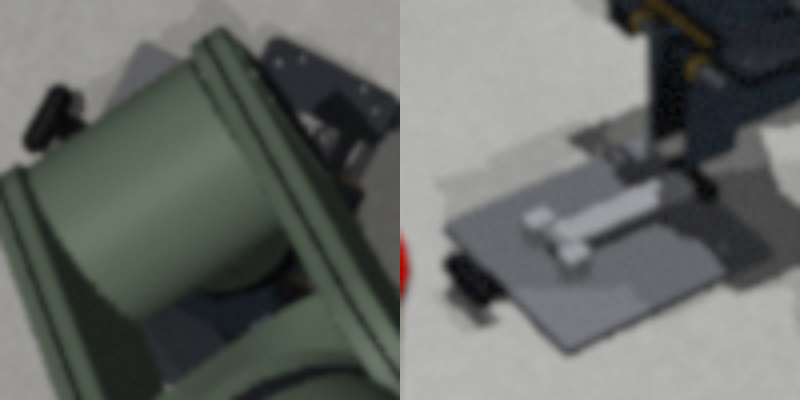

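Emit:
{"method": "arm_command", "body": {"rows": [[0,0,0,0,0,0,-1],[0,0,0,0,0,0,-1],[0,0,0,0,0,0,-1],[0,0,0,0,0,0,-1],[0,0,0,0,0,0,-1],[0,0,0,0,0,0,-1],[0,0,0,0,0,0,-1],[0,0,0,0,0,0,-1],[0,0,0,0,0,0,-1]]}}

```text
t: 7.22
tcp_pos: [442.6, 309.6, 14.7]
tool_rot: [2.691, 1.621, -0.0]
wrist_force: [-0.0, 0.1, 0.1]
grip_width: 76.2
grip_force: 0.0
```

Run:
```python
from h import *
im,d=bot.camera("side"); print(bot.sense()["grip_width"],bot.sense()["tcp_pos"])
ims=[cv2.resize(im[250:350,270:370],(700,500),interpolation=cv2.INTER_CUBIC)]
cv2.imwrite("pics/c.png",np.hstack(ims)[:,:,::-1])
```

```text
80.87317661848596 [442.59482529 309.62679369  14.67821063]
```

View pics/c.png

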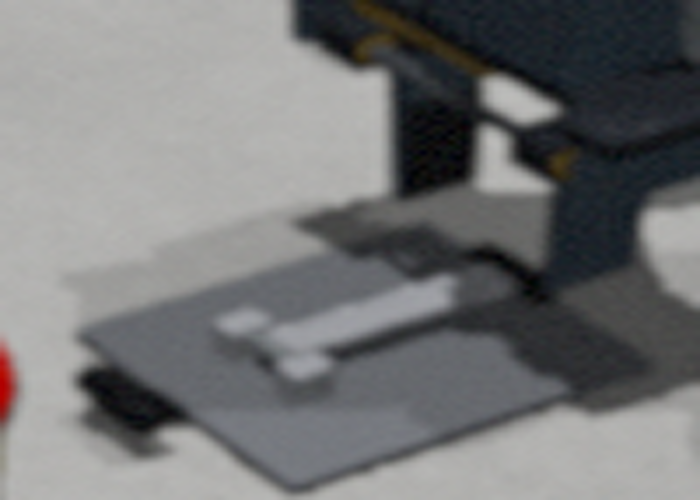

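Run:
```python
from h import *
im,d=bot.camera("side"); X,u,v=pts("side",d); s=bot.sense()
R=Ro.from_rotvec(s["tool_rot"]).as_matrix(); L=(X-s["tcp_pos"])@R
# points in tool frame, near fingers
k=(abs(L[:,0])<30)&(abs(L[:,1])<80)&(L[:,2]>-60)&(L[:,2]<14)
for zb in range(-60,15,4):
    q=L[k&(L[:,2]>=zb)&(L[:,2]<zb+4)]
    if len(q): print(zb,len(q),np.percentile(q,[2,50,98],axis=0).round(0).tolist())
```

```text
-60 37 [[-17.0, -52.0, -60.0], [3.0, 39.0, -58.0], [19.0, 46.0, -56.0]]
-56 38 [[-14.0, -52.0, -56.0], [4.0, -43.0, -54.0], [19.0, 45.0, -52.0]]
-52 30 [[-13.0, -51.0, -52.0], [4.0, 40.0, -50.0], [17.0, 46.0, -48.0]]
-48 34 [[-15.0, -51.0, -48.0], [4.0, -47.0, -46.0], [18.0, 45.0, -44.0]]
-44 32 [[-14.0, -51.0, -44.0], [10.0, -45.0, -42.0], [18.0, 47.0, -40.0]]
-40 37 [[-18.0, -51.0, -40.0], [1.0, 40.0, -38.0], [17.0, 47.0, -36.0]]
-36 28 [[-16.0, -49.0, -36.0], [2.0, 41.0, -34.0], [19.0, 45.0, -32.0]]
-32 13 [[-14.0, -46.0, -32.0], [0.0, 41.0, -31.0], [14.0, 44.0, -29.0]]
-28 2 [[6.0, 45.0, -28.0], [10.0, 47.0, -27.0], [14.0, 49.0, -27.0]]
-20 7 [[-1.0, -20.0, -17.0], [1.0, -14.0, -16.0], [5.0, 9.0, -16.0]]
-16 44 [[-4.0, -23.0, -15.0], [4.0, -5.0, -13.0], [26.0, 13.0, -12.0]]
-12 61 [[-4.0, -19.0, -12.0], [12.0, -4.0, -10.0], [29.0, 11.0, -8.0]]
-8 15 [[-0.0, -24.0, -8.0], [12.0, -13.0, -7.0], [29.0, 4.0, -4.0]]
-4 2 [[2.0, -23.0, -4.0], [5.0, -16.0, -3.0], [9.0, -9.0, -3.0]]
0 34 [[-7.0, -71.0, 2.0], [8.0, -25.0, 3.0], [25.0, 50.0, 4.0]]
4 359 [[-10.0, -68.0, 4.0], [11.0, -23.0, 6.0], [29.0, 57.0, 8.0]]
8 129 [[-25.0, -74.0, 8.0], [4.0, -28.0, 9.0], [28.0, 71.0, 12.0]]
12 97 [[-29.0, -79.0, 12.0], [-19.0, -24.0, 13.0], [28.0, 79.0, 14.0]]
```

The fingertips really end about 30 mm above the reported TCP, measured in the side depth image. I'll correct for that when descending and check again.

Emit:
{"method": "arm_command", "body": {"rows": [[0,0,0,-0.05,0.06,-0.4,-1],[0,0,0,0,0,-0.4,-1],[0,0,0,0,0,-0.3,-1],[0,0,0,0,0,0,-1],[0,0,0,0,0,0,-1]]}}

```text
t: 7.73
tcp_pos: [440.7, 310.7, -13.9]
tool_rot: [2.691, 1.621, -0.003]
wrist_force: [0.3, 0.5, 0.1]
grip_width: 91.3
grip_force: 0.0
```

```bash
cat >> h.py <<'E'
def tips(c="side",lo=-60,hi=-10,show=True):
    im,d=bot.camera(c); X,u,v=pts(c,d); s=bot.sense()
    R=Ro.from_rotvec(s["tool_rot"]).as_matrix(); L=(X-s["tcp_pos"])@R
    k=(abs(L[:,0])<30)&(abs(L[:,1])>s["grip_width"]/2-8)&(abs(L[:,1])<s["grip_width"]/2+15)&(L[:,2]>lo)&(L[:,2]<hi)
    print(s["tcp_pos"],s["grip_width"])
    for zb in range(lo,hi,4):
        q=L[k&(L[:,2]>=zb)&(L[:,2]<zb+4)]
        if len(q): print(zb,len(q),np.percentile(q,[2,98],axis=0).round(0).tolist())
E
python3 -c "
from h import *
tips(lo=-48,hi=14); print(bot.sense()['wrist_force'])"
```

```text
[441.18063297 311.02162861 -13.32326719] 91.09648963780822
-48 34 [[-17.0, -57.0, -48.0], [19.0, 54.0, -44.0]]
-44 34 [[-17.0, -55.0, -44.0], [17.0, 51.0, -40.0]]
-40 28 [[-17.0, -57.0, -40.0], [17.0, 49.0, -36.0]]
-36 28 [[-14.0, -54.0, -36.0], [18.0, 48.0, -32.0]]
-32 18 [[-15.0, -53.0, -32.0], [16.0, 50.0, -29.0]]
-28 13 [[-8.0, -56.0, -26.0], [28.0, 43.0, -24.0]]
-24 135 [[-10.0, -60.0, -24.0], [29.0, 58.0, -20.0]]
-20 32 [[-26.0, -57.0, -20.0], [27.0, 58.0, -17.0]]
-16 34 [[-30.0, -59.0, -15.0], [-18.0, 59.0, -12.0]]
-12 9 [[-30.0, -45.0, -12.0], [-20.0, 57.0, -10.0]]
[-0.6670641   0.01996328  0.06311912]
```

Emit:
{"method": "arm_command", "body": {"rows": [[0,0,0,0,0,-0.1,-1],[0,0,0,0,0,0,1],[0,0,0,0,0,0,1],[0,0,0,0,0,0,1],[0,0,0,0,0,0,1],[0,0,0,0,0,0,1],[0,0,0,0,0,0,1],[0,0,0,0,0,0,1],[0,0,0,0,0,0,1],[0,0,0,0,0,0,1],[0,0,0,0,0,0,1],[0,0,0,0,0,0,1],[0,0,0,0,0,0,1],[0,0,0,0,0,0,1],[0,0,0,0,0,0,1]], "newtons": 12}}

```text
t: 9.03
tcp_pos: [440.9, 311.1, -15.4]
tool_rot: [-2.691, -1.62, 0.001]
wrist_force: [-3.3, 0.3, 1.0]
grip_width: 42.9
grip_force: 12.0
```

Emit:
{"method": "arm_command", "body": {"rows": [[0,0,0,0,0.01,0.22,1],[0,0,0,0.01,0.01,0.22,1],[0,0,0,0.02,0.03,0.22,1],[0,0,0,0.02,0.03,0.22,1],[0,0,0,0.03,0.05,0.21,1],[0,0,0,0.03,0.05,0.21,1],[0,0,0,0.04,0.07,0.2,1],[0,0,0,0.04,0.07,0.2,1],[0,0,0,0.05,0.09,0.2,1],[0,0,0,0.05,0.09,0.19,1],[0,0,0,0.06,0.11,0.18,1],[0,0,0,0.06,0.11,0.18,1],[0,0,0,0.03,0.05,0.1,1],[0,0,0,0,0,0,1],[0,0,0,0,0,0,1]]}}

```text
t: 10.28
tcp_pos: [452.6, 330.5, 48.3]
tool_rot: [2.691, 1.621, 0.001]
wrist_force: [-0.4, 0.6, -2.5]
grip_width: 42.6
grip_force: 12.0
```

Run:
```python
from h import *
look(["chart","foot"],cams=("side",))
im,d=bot.camera("side"); s=bot.sense();print(s["tcp_pos"],s["grip_width"],s["wrist_force"])
cv2.imwrite("pics/d.png",cv2.resize(im[250:350,270:370],(500,500),interpolation=cv2.INTER_CUBIC)[:,:,::-1])
```

```text
side chart 0.89 [321. 321.] 2764 lo [394. 297.   1.] hi [546. 460.  80.] med [466. 381.  10.]
side foot 0.56 [321. 301.] 304 lo [450. 326.  29.] hi [488. 397.  91.] med [468. 363.  59.]
[452.33575558 330.25911009  48.07751709] 42.20884584826482 [ 0.73389268  0.08780008 -3.72984546]
```

View pics/d.png

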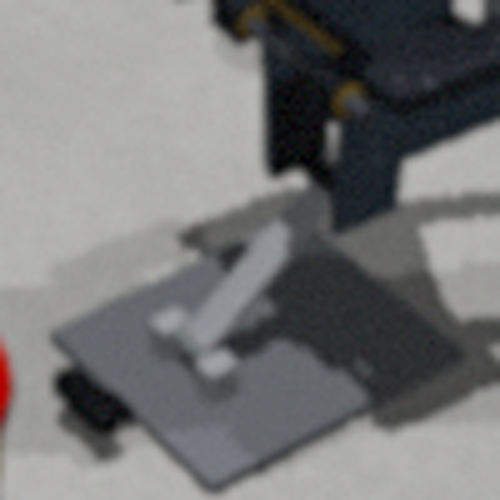

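The leg is out: its foot stands at about crop (320,190) in the fingers and pulls against the stop. Next I release it and go to the handle.

Emit:
{"method": "arm_command", "body": {"rows": [[0,0,0,0,0,0,-1],[0,0,0,0,0,0,-1],[0,0,0,0,0,0,-1],[0,0,0,0,0,0,-1],[0,0,0,0,0,0,-1],[0,0,0,0,0,0.8,-1],[0,0,0,0,0,0.8,-1],[0,0,0,0,0,0.8,-1],[0,0,0,0.5,0.98,0,-1],[0,0,0,0.5,0.98,0,-1],[0,0,0,0.5,0.98,0,-1],[0,0,0,0.5,0.98,0,-1],[0,0,0,0.5,0.99,0,-1],[0,0,0,0,0,-0.7,-1],[0,0,0,0,0,-0.7,-1],[0,0,0,0,0,0,-1],[0,0,0,0,0,0,-1]]}}

```text
t: 11.9
tcp_pos: [514.2, 452.6, 72.4]
tool_rot: [2.691, 1.62, -0.004]
wrist_force: [-0.3, 0.8, 0.2]
grip_width: 91.3
grip_force: 0.0
```

Run:
```python
from h import *
look(["chart","foot"],cams=("side",))
im,d=bot.camera("side"); X,u,v=pts("side",d); g=im[v,u].max(1)
q=X[(abs(X[:,0]-515)<35)&(abs(X[:,1]-453)<35)&(X[:,2]>10)&(X[:,2]<36)&(g<60)]
print(len(q),q.mean(0),cv2.minAreaRect(q[:,:2].astype(np.float32)),np.percentile(q,[3,97],axis=0))
tips(lo=-60,hi=-8)
delta([514.7,453,-21],np.radians(62.4))
```

```text
side chart 0.97 [321. 321.] 2528 lo [396. 300.   4.] hi [542. 459.  85.] med [462. 382.   9.]
side chart 0.28 [377. 243.] 1107 lo [412.  42.   4.] hi [471. 109. 120.] med [438.  99.  77.]
side foot 0.66 [326. 302.] 422 lo [433. 233.   1.] hi [505. 397.  89.] med [467. 353.  57.]
143 [506.61057412 452.08965125  23.53845982] ((503.20947265625, 438.1131591796875), (53.667198181152344, 41.440650939941406), 64.88231658935547) [[483.59617261 421.19318043  10.65085838]
 [528.46310746 466.3443651   31.76686948]]
[515.42651356 453.45421212  74.95578508] 91.32342819530346
-60 40 [[-15.0, -58.0, -60.0], [18.0, 51.0, -56.0]]
-56 44 [[-12.0, -58.0, -56.0], [17.0, 52.0, -52.0]]
-52 42 [[-16.0, -56.0, -52.0], [17.0, 51.0, -48.0]]
-48 50 [[-15.0, -57.0, -48.0], [19.0, 52.0, -44.0]]
-44 39 [[-14.0, -56.0, -44.0], [17.0, 53.0, -40.0]]
-40 46 [[-17.0, -57.0, -40.0], [18.0, 51.0, -36.0]]
-36 28 [[-16.0, -54.0, -36.0], [18.0, 50.0, -32.0]]
-32 26 [[-16.0, -52.0, -32.0], [18.0, 53.0, -28.0]]
t 12.2 tcp [515.4 453.5  75. ] shift units [-0.03 -0.02 -3.84] F [-0.8  0.2 -0.8] w 91.3
turn units (tool x at yaw, or +pi) [[-2.000e-02  2.000e-02  6.000e-02]
 [ 4.000e-02  3.000e-02 -3.594e+01]] q [ 0.7   0.57  1.44 -0.    1.13  1.19]
```

Emit:
{"method": "arm_command", "body": {"rows": [[0,0,0,-0.03,-0.02,-0.7,-1],[0,0,0,0,0,-0.7,-1],[0,0,0,0,0,-0.7,-1],[0,0,0,0,0,-0.7,-1],[0,0,0,0,0,-0.6,-1],[0,0,0,0,0,-0.4,-1],[0,0,0,0,0,0,1],[0,0,0,0,0,0,1],[0,0,0,0,0,0,1],[0,0,0,0,0,0,1],[0,0,0,0,0,0,1],[0,0,0,0,0,0,1],[0,0,0,0,0,0,1],[0,0,0,0,0,0,1],[0,0,0,0,0,0,1],[0,0,0,0,0,0,1],[0,0,0,0,0,0,1],[0,0,0,0,0,0,1]], "newtons": 15}}

```text
t: 13.65
tcp_pos: [514.0, 453.0, -21.2]
tool_rot: [-2.691, -1.62, -0.001]
wrist_force: [-2.1, 1.6, 4.9]
grip_width: 42.6
grip_force: 15.0
```

Run:
```python
import numpy as np
th=np.linspace(0,1.9,25); c,s=np.cos(th),np.sin(th)
a=np.where(th<=np.pi/2,172*c-22*s,-8+172*c-14*s); b=np.where(th<=np.pi/2,172*s+22*c,172*s+14*c)
b=b+np.minimum(th,1.2)*1.0
d=np.array([.4636,.886]); 
for i in range(24): print(i,round(th[i+1],2),np.round([(a[i+1]-a[i])*d[0]/25,(a[i+1]-a[i])*d[1]/25,(b[i+1]-b[i])/25],2).tolist(), round(a[i+1]-172),round(b[i+1]-22))
```

```text
0 0.08 [-0.04, -0.08, 0.54] -2 14
1 0.16 [-0.06, -0.12, 0.54] -6 27
2 0.24 [-0.08, -0.16, 0.52] -10 40
3 0.32 [-0.1, -0.19, 0.51] -15 53
4 0.4 [-0.12, -0.23, 0.49] -22 65
5 0.48 [-0.14, -0.26, 0.47] -29 77
6 0.55 [-0.15, -0.29, 0.44] -37 88
7 0.63 [-0.17, -0.32, 0.42] -46 98
8 0.71 [-0.18, -0.35, 0.39] -56 108
9 0.79 [-0.2, -0.37, 0.35] -67 117
10 0.87 [-0.21, -0.4, 0.32] -78 125
11 0.95 [-0.22, -0.42, 0.28] -90 132
12 1.03 [-0.23, -0.44, 0.24] -102 138
13 1.11 [-0.24, -0.45, 0.2] -115 143
14 1.19 [-0.24, -0.47, 0.16] -128 147
15 1.27 [-0.25, -0.48, 0.12] -141 150
16 1.35 [-0.25, -0.48, 0.08] -155 152
17 1.42 [-0.25, -0.49, 0.03] -169 153
18 1.5 [-0.25, -0.49, -0.01] -182 152
19 1.58 [-0.25, -0.48, -0.05] -196 151
20 1.66 [-0.25, -0.48, -0.07] -210 149
21 1.74 [-0.25, -0.47, -0.12] -223 146
22 1.82 [-0.24, -0.46, -0.16] -236 142
23 1.9 [-0.24, -0.45, -0.2] -249 137
```

Emit:
{"method": "arm_command", "body": {"rows": [[0,0,0,-0.04,-0.08,0.54,1],[0,0,0,-0.06,-0.12,0.54,1],[0,0,0,-0.08,-0.16,0.52,1],[0,0,0,-0.1,-0.19,0.51,1],[0,0,0,-0.12,-0.23,0.49,1],[0,0,0,-0.14,-0.26,0.47,1],[0,0,0,-0.15,-0.29,0.44,1],[0,0,0,-0.17,-0.32,0.42,1],[0,0,0,-0.18,-0.35,0.39,1],[0,0,0,-0.2,-0.37,0.35,1],[0,0,0,-0.21,-0.4,0.32,1],[0,0,0,-0.22,-0.42,0.28,1],[0,0,0,-0.23,-0.44,0.24,1],[0,0,0,-0.24,-0.45,0.2,1],[0,0,0,0,0,0,1],[0,0,0,0,0,0,1]]}}

```text
t: 14.98
tcp_pos: [460.6, 350.2, 121.7]
tool_rot: [-2.692, -1.62, -0.002]
wrist_force: [0.8, -0.0, -1.0]
grip_width: 42.5
grip_force: 15.0
```

Run:
```python
from h import *
im,d=bot.camera("side"); s=bot.sense();print(s["tcp_pos"],s["grip_width"],s["wrist_force"])
cv2.imwrite("pics/e.png",cv2.resize(im[210:360,240:390],(600,600),interpolation=cv2.INTER_CUBIC)[:,:,::-1])
X,u,v=pts("side",d,bot.regions_of("side","chart")[0]["pixels"]); print(np.percentile(X,[1,50,99],axis=0).round())
```

```text
[460.94698548 350.84600252 121.45873172] 42.51785565402759 [ 1.70370629 -0.2735942  -1.05877324]
[[384. 193.   2.]
 [439. 336.  92.]
 [514. 382. 169.]]
```

View pics/e.png

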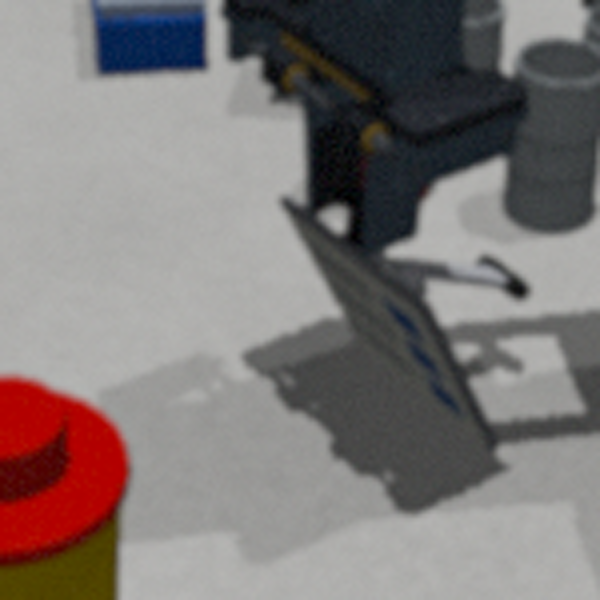

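The board is partway up: its face shows at crop (400,350) and the leg sticks out to the right at (500,275). I continue the swing.

Emit:
{"method": "arm_command", "body": {"rows": [[0,0,0,-0.24,-0.47,0.16,1],[0,0,0,-0.25,-0.48,0.12,1],[0,0,0,-0.25,-0.48,0.08,1],[0,0,0,-0.25,-0.49,0.03,1],[0,0,0,-0.25,-0.49,-0.01,1],[0,0,0,-0.25,-0.48,-0.05,1],[0,0,0,-0.25,-0.48,-0.07,1],[0,0,0,-0.25,-0.47,-0.12,1],[0,0,0,-0.24,-0.46,-0.16,1],[0,0,0,-0.24,-0.45,-0.2,1],[0,0,0,0,0,0,1],[0,0,0,0,0,0,1]]}}

```text
t: 16.08
tcp_pos: [398.0, 230.9, 115.9]
tool_rot: [-2.692, -1.619, -0.0]
wrist_force: [0.7, 1.4, -0.5]
grip_width: 42.2
grip_force: 15.0
```

Run:
```python
from h import *
im,d=bot.camera("side"); s=bot.sense();print(s["tcp_pos"],s["grip_width"],s["wrist_force"])
cv2.imwrite("pics/f.png",cv2.resize(im[210:330,270:390],(600,600),interpolation=cv2.INTER_CUBIC)[:,:,::-1])
X,u,v=pts("side",d,bot.regions_of("side","chart")[0]["pixels"]); print(np.percentile(X,[1,50,99],axis=0).round())
dd=np.array([.4636,.886]); a=X[:,:2]@dd; k=(X[:,2]>15)&(X[:,2]<135)
# face line fit
from numpy.polynomial import polynomial as pl
z=X[k,2];aa=a[k]
for _ in range(5):
    p=np.polyfit(z,aa,1); r=abs(aa-np.polyval(p,z)); g=r<max(3,np.median(r)*2); z,aa=z[g],aa[g]
print("lean",np.arctan(p[0]),len(z))
r=bot.regions_of("side","foot")[0]; X,u,v=pts("side",d,r["pixels"]); print(r["p"],np.percentile(X,[1,50,99],axis=0).round())
```

```text
[398.32449046 231.41531159 115.9064741 ] 42.4512559240342 [ 1.7921577   1.05265087 -0.83342491]
[[357. 223.   5.]
 [415. 277.  81.]
 [488. 322. 164.]]
lean -0.332614513263168 1659Traceback (most recent call last):
  File "<stdin>", line 12, in <module>
IndexError: list index out of range
```

View pics/f.png

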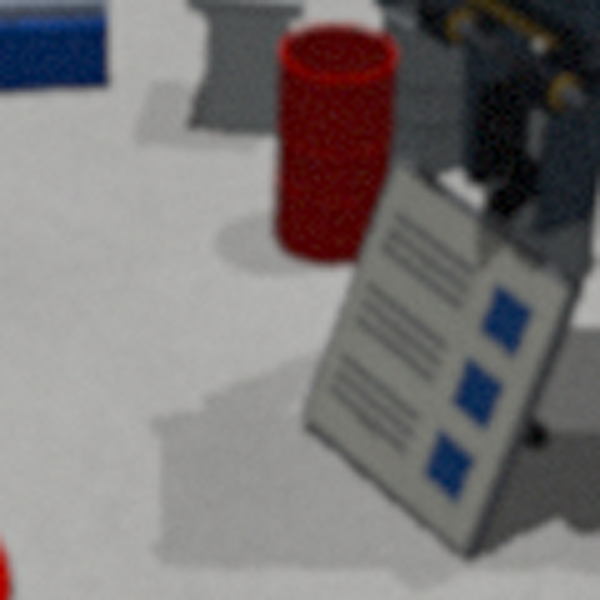

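The chart stands with its face towards the camera and leans 0.333 rad, as specified. I let go and rise.

Emit:
{"method": "arm_command", "body": {"rows": [[0,0,0,0,0,-0.03,1],[0,0,0,0,0,0,-0.4],[0,0,0,0,0,0,-0.4],[0,0,0,0,0,0,-0.4],[0,0,0,0,0,0,-0.4],[0,0,0,0,0,0,-0.4],[0,0,0,0,0,0,-0.4],[0,0,0,0,0,0.4,-0.4],[0,0,0,0,0,0.6,-0.4],[0,0,0,0,0,0.8,-0.4],[0,0,0,0,0,0.9,-0.4],[0,0,0,0,0,0.9,-1],[0,0,0,0,0,0.9,-1],[0,0,0,0,0,0.9,-1],[0,0,0,0,0,0,-1]]}}

```text
t: 17.48
tcp_pos: [401.0, 233.1, 254.3]
tool_rot: [2.691, 1.62, 0.014]
wrist_force: [0.2, 1.3, 0.2]
grip_width: 87.8
grip_force: 0.0
```

Run:
```python
from h import *
o=look(["chart","beaker_small","beaker_medium","beaker_large","brush","holder"],save="g")
im,d=bot.camera("top"); X,u,v=pts("top",d)
q=X[(abs(X[:,0]-655)<25)&(abs(X[:,1]-11)<25)&(X[:,2]>195)]
print("brush top",cv2.minAreaRect(q[:,:2].astype(np.float32)),q.mean(0))
q=X[(abs(X[:,0]-655)<60)&(abs(X[:,1]-11)<60)&(X[:,2]>97)&(X[:,2]<104)]
print("holder rim",cv2.minAreaRect(q[:,:2].astype(np.float32)),q.mean(0))
delta([655,11,130],0)
```

```text
top beaker_small 0.97 [397. 301.] 546 lo [427. -86.  11.] hi [474. -37.  81.] med [451. -62.  49.]
top beaker_small 0.59 [365. 148.] 2222 lo [745. -59.  10.] hi [860.  69.  65.] med [800.   5.  60.]
top beaker_medium 0.95 [370. 259.] 700 lo [517. -23.  13.] hi [571.  31. 101.] med [545.   3.  61.]
top beaker_large 0.74 [323. 252.] 846 lo [525.  80.  12.] hi [585. 137. 121.] med [556. 108.  73.]
top beaker_large 0.56 [336. 306.] 756 lo [416.  48.  48.] hi [474. 105. 121.] med [447.  76.  73.]
top brush 0.72 [368. 205.] 336 lo [641.  -0.  57.] hi [668.  26. 206.] med [651.  14. 148.]
top holder 0.62 [357. 209.] 750 lo [617. -28.   1.] hi [691.  50. 102.] med [654.  19.  92.]
side chart 0.84 [358. 280.] 2726 lo [364. 228.   4.] hi [483. 319. 162.] med [416. 277.  80.]
side beaker_small 0.75 [394. 224.] 351 lo [424. -91.   7.] hi [470. -37.  82.] med [438. -49.  62.]
side beaker_medium 0.87 [357. 225.] 620 lo [514. -27.   6.] hi [567.  33. 102.] med [533.  21.  71.]
side beaker_large 0.77 [381. 236.] 705 lo [412.  44.  21.] hi [471. 109. 121.] med [432.  94.  97.]
side beaker_large 0.68 [336. 238.] 1033 lo [523.  74.   1.] hi [591. 142. 121.] med [549. 131.  79.]
side brush 0.68 [318. 182.] 240 lo [643.  -0.  93.] hi [665.  25. 205.] med [652.  16. 166.]
side holder 0.55 [318. 212.] 721 lo [616. -29.   3.] hi [692.  50. 102.] med [652.  29.  79.]
brush top ((656.1837158203125, 11.419596672058105), (20.033864974975586, 20.113672256469727), 7.905807971954346) [655.42060369  11.58323747 203.09893313]
holder rim ((656.2718505859375, 11.421756744384766), (73.70038604736328, 72.92694091796875), 19.299299240112305) [654.96399501  13.61256253  99.29747476]
t 18.2 tcp [398.8 231.9 249.9] shift units [10.25 -8.84 -4.79] F [ 0. -0. -0.] w 91.0
turn units (tool x at yaw, or +pi) [[  0.    -0.   -12.42]
 [  0.     0.    23.58]] q [ 0.5   0.1   1.69 -0.    1.35  0.99]
```

Emit:
{"method": "arm_command", "body": {"rows": [[0,0,0.53,0.73,-0.63,0,-1],[0,0,0.53,0.73,-0.63,0,-1],[0,0,0.53,0.73,-0.63,0,-1],[0,0,0.53,0.73,-0.63,0,-1],[0,0,0.53,0.73,-0.63,0,-1],[0,0,0.53,0.73,-0.63,0,-1],[0,0,0.53,0.73,-0.63,0,-1],[0,0,0.53,0.73,-0.63,0,-1],[0,0,0.53,0.73,-0.63,0,-1],[0,0,0.53,0.73,-0.63,0,-1],[0,0,0.53,0.73,-0.63,0,-1],[0,0,0.53,0.73,-0.63,0,-1],[0,0,0.53,0.73,-0.63,0,-1],[0,0,0.53,0.73,-0.63,0,-1],[0,0,0,0,0,0,-1],[0,0,0,0,0,0,-1]]}}

```text
t: 19.57
tcp_pos: [654.7, 10.7, 249.0]
tool_rot: [-2.038, -2.39, 0.001]
wrist_force: [0.4, 0.4, -0.3]
grip_width: 91.2
grip_force: 0.0
```

Run:
```python
from h import *
delta([655.6,11.4,126],np.radians(99.5))
im,d=bot.camera("side"); X,u,v=pts("side",d)
k=(abs(X[:,0]-654)<25)&(abs(X[:,1]-12)<25)
for lo,hi in((140,160),(160,180),(180,200)):
    q=X[k&(X[:,2]>lo)&(X[:,2]<hi)]; print(lo,len(q),np.percentile(q,[2,98],axis=0).round(1).tolist(),cv2.minAreaRect(q[:,:2].astype(np.float32)))
tips()
```

```text
t 19.6 tcp [654.7  10.7 249. ] shift units [ 0.04  0.03 -4.92] F [ 0.4  0.4 -0.3] w 91.2
turn units (tool x at yaw, or +pi) [[-0.000e+00 -1.000e-02  8.000e-02]
 [-2.000e-02  0.000e+00 -3.592e+01]] q [-0.    0.42  1.25  0.    1.47 -0.16]
140 53 [[643.5, -0.9, 140.1], [663.5, 21.9, 159.3]] ((653.8568115234375, 11.385988235473633), (21.809345245361328, 23.238801956176758), 10.277796745300293)
160 54 [[642.9, 1.7, 160.6], [662.6, 26.2, 178.9]] ((650.2802124023438, 15.381002426147461), (28.596179962158203, 18.920246124267578), 49.982398986816406)
180 51 [[641.5, 4.5, 181.0], [661.1, 25.4, 199.8]] ((651.2682495117188, 16.064538955688477), (20.179035186767578, 18.54458236694336), 26.879287719726562)
[653.81917814  11.8597764  249.78677377] 90.89928133926891
-60 21 [[-15.0, -56.0, -60.0], [20.0, 55.0, -56.0]]
-56 21 [[-13.0, -56.0, -56.0], [19.0, 56.0, -52.0]]
-52 17 [[-14.0, -56.0, -52.0], [19.0, 56.0, -48.0]]
-48 21 [[-9.0, -55.0, -48.0], [21.0, 55.0, -44.0]]
-44 21 [[-18.0, -55.0, -44.0], [19.0, 58.0, -40.0]]
-40 19 [[-17.0, -55.0, -40.0], [18.0, 52.0, -37.0]]
-36 14 [[-10.0, -53.0, -36.0], [20.0, 52.0, -32.0]]
-32 10 [[-17.0, -50.0, -32.0], [18.0, 54.0, -29.0]]
```

Emit:
{"method": "arm_command", "body": {"rows": [[0,0,0,0.04,0,-0.8,-1],[0,0,0,0,0,-0.8,-1],[0,0,0,0,0,-0.8,-1],[0,0,0,0,0,-0.8,-1],[0,0,0,0,0,-0.8,-1],[0,0,0,0,0,-0.6,-1],[0,0,0,0,0,-0.32,-1],[0,0,0,0,0,0,1],[0,0,0,0,0,0,1],[0,0,0,0,0,0,1],[0,0,0,0,0,0,1],[0,0,0,0,0,0,1],[0,0,0,0,0,0,1],[0,0,0,0,0,0,1],[0,0,0,0,0,0,1],[0,0,0,0,0,0,1],[0,0,0,0,0,0,1],[0,0,0,0,0,0,1],[0,0,0,0,0,0,1],[0,0,0,0,0,0,1]], "newtons": 30}}

```text
t: 21.33
tcp_pos: [655.3, 11.4, 126.9]
tool_rot: [2.036, 2.393, 0.0]
wrist_force: [-0.1, 0.3, -1.7]
grip_width: 20.0
grip_force: 30.0
```

Emit:
{"method": "arm_command", "body": {"rows": [[0,0,0,0,0,0.6,1],[0,0,0,0,0,0.8,1],[0,0,0,0,0,0.8,1],[0,0,0,0,0,0.8,1],[0,0,0,0,0,0.8,1],[0,0,0,0,0,0.8,1],[0,0,0,0,0,0.8,1],[0,0,0,0,0,0.6,1],[0,0,0,0,0,0,1]]}}

```text
t: 22.08
tcp_pos: [656.8, 11.4, 280.7]
tool_rot: [2.032, 2.389, 0.007]
wrist_force: [1.1, 0.6, -0.4]
grip_width: 20.0
grip_force: 30.0
```

Emit:
{"method": "arm_command", "body": {"rows": [[0,0,0,-0.4,-0.3,0,1],[0,0,0,-0.7,-0.3,0,1],[0,0,0,-0.7,-0.3,0,1],[0,0,0,-0.7,-0.3,0,1],[0,0,0,-0.7,-0.3,0,1],[0,0,0,-0.7,-0.3,0,1],[0,0,0,-0.7,-0.2,0,1],[0,0,0,-0.7,-0.2,0,1],[0,0,0,-0.7,-0.2,0,1],[0,0,0,-0.7,-0.2,0,1],[0,0,0,-0.7,-0.2,0,1],[0,0,0,-0.5,-0.2,0,1],[0,0,0,0,0,0,1],[0,0,0,0,0,0,1]]}}

```text
t: 23.25
tcp_pos: [457.7, -63.7, 276.7]
tool_rot: [2.037, 2.392, 0.001]
wrist_force: [-0.9, -0.1, -1.7]
grip_width: 20.3
grip_force: 30.0
```

```bash
cat >> h.py <<'E'
def bk():
    im,d=bot.camera("side"); im2,d2=bot.camera("top")
    cv2.imwrite("pics/last_side.png",im[:,:,::-1]);cv2.imwrite("pics/last_top.png",im2[:,:,::-1])
    X,u,v=pts("top",d2); col=im2[v,u].astype(int)
    for n,h in(("beaker_small",80),("beaker_medium",100),("beaker_large",120)):
        for c,dd in(("top",d2),("side",d)):
            for r in bot.regions_of(c,n)[:3]:
                if r["p"]<.5: continue
                Q,uu,vv=pts(c,dd,r["pixels"]); im_=im2 if c=="top" else im
                k=np.abs(Q[:,2]-h-(0))<5.5; q=Q[k]
                if len(q)<8: continue
                cl=np.median(im_[vv,uu],0); (cx,cy),rad=cv2.minEnclosingCircle(q[:,:2].astype(np.float32))
                if rad<45: print(c,n,round(r["p"],2),"rim ctr",round(cx,1),round(cy,1),"rad",round(rad,1),"col",cl, "ztop",np.percentile(Q[:,2],98).round())
def brush_axis():
    "brush in grip: points below the fingers"
    for c in("side","top"):
        im,d=bot.camera(c); X,u,v=pts(c,d); s=bot.sense(); p=np.array(s["tcp_pos"])
        tz=p[2]-122
        k=(np.hypot(X[:,0]-p[0],X[:,1]-p[1])<30)
        for lo,hi in((0,20),(20,40),(40,70),(80,125)):
            q=X[k&(X[:,2]>tz+lo)&(X[:,2]<tz+hi)]
            if len(q)>5: print(c,lo,len(q),(np.percentile(q,[4,96],axis=0)-[p[0],p[1],tz]).round(1).tolist())
E
python3 - <<'E'
from h import *
bk(); brush_axis(); delta([450.8,-62.6,262])
E
```

```text
top beaker_small 0.82 rim ctr 450.5 -62.4 rad 25.9 col [47. 50. 50.] ztop 81.0
side beaker_small 0.64 rim ctr 448.1 -61.8 rad 30.2 col [57. 61. 62.] ztop 82.0
top beaker_medium 0.8 rim ctr 545.6 2.9 rad 28.8 col [54. 57. 59.] ztop 101.0
top beaker_large 0.66 rim ctr 555.9 108.3 rad 31.9 col [138.  17.  13.] ztop 121.0
top beaker_large 0.61 rim ctr 445.4 76.5 rad 31.6 col [57. 60. 62.] ztop 121.0
side beaker_large 0.97 rim ctr 443.1 76.7 rad 34.4 col [59. 63. 64.] ztop 122.0
side beaker_large 0.96 rim ctr 556.3 108.9 rad 36.3 col [75.  6.  5.] ztop 121.0
side 0 40 [[-12.4, 0.0, 1.8], [10.2, 15.9, 18.8]]
side 20 73 [[-14.2, -0.4, 21.4], [12.2, 16.4, 39.3]]
side 40 109 [[-13.8, -3.4, 41.9], [12.4, 17.1, 69.0]]
side 80 47 [[-3.5, -2.5, 82.1], [4.2, 5.8, 123.8]]
top 0 7 [[-7.3, 11.3, 15.1], [10.7, 14.5, 18.9]]
top 20 29 [[-12.6, 0.2, 20.6], [12.4, 14.9, 38.3]]
top 40 68 [[-11.9, 2.0, 42.1], [15.1, 15.1, 69.7]]
t 23.8 tcp [458.  -63.5 276.8] shift units [-0.29  0.04 -0.59] F [ 0.4 -0.6 -0.1] w 19.9
```

Emit:
{"method": "arm_command", "body": {"rows": [[0,0,0,-0.29,0.02,0,1],[0,0,0,0,0,0,1],[0,0,0,0,0,-0.6,1],[0,0,0,0,0,-0.6,1],[0,0,0,0,0,-0.6,1],[0,0,0,0,0,-0.5,1],[0,0,0,0,0,-0.5,1],[0,0,0,0,0,-0.5,1],[0,0,0,0,0,0,1]]}}

```text
t: 24.5
tcp_pos: [448.7, -62.8, 192.3]
tool_rot: [-2.033, -2.389, 0.004]
wrist_force: [-0.4, -0.1, -0.6]
grip_width: 19.9
grip_force: 30.0
```

```bash
python3 -c "
from h import *
delta([450.6,-63,136])"
```

```text
t 24.5 tcp [448.7 -62.8 192.3] shift units [ 0.08 -0.01 -2.25] F [-0.4 -0.1 -0.6] w 19.9
```

Emit:
{"method": "arm_command", "body": {"rows": [[0,0,0,0.04,0,-0.5,1],[0,0,0,0,0,-0.5,1],[0,0,0,0,0,-0.5,1],[0,0,0,0,0,-0.5,1],[0,0,0,0,0,-0.3,1],[0,0,0,0,0,0,1],[0,0,0,0,0,0,1],[0,0,0,0,0,0,1]]}}

```text
t: 25.17
tcp_pos: [452.3, -63.2, 137.9]
tool_rot: [2.035, 2.391, 0.002]
wrist_force: [0.3, 0.5, -1.0]
grip_width: 20.0
grip_force: 30.0
```

Emit:
{"method": "arm_command", "body": {"rows": [[0,0,0,0,0,0.5,1],[0,0,0,0,0,0.5,1],[0,0,0,0,0,0.5,1],[0,0,0,0,0,0.3,1],[0,0,0,0,0,0,1],[0,0,0,0,0,0,1],[0,0,0,0,0,0,1]]}}

```text
t: 25.75
tcp_pos: [451.2, -63.0, 181.5]
tool_rot: [-2.035, -2.392, 0.001]
wrist_force: [0.0, -0.3, -0.7]
grip_width: 19.9
grip_force: 30.0
```

```bash
python3 -c "
from h import *
delta([450.6,-63,136]); bk()"
```

```text
t 25.8 tcp [451.2 -63.  181.5] shift units [-0.02  0.   -1.82] F [ 0.  -0.3 -0.7] w 19.9
top beaker_small 0.5 rim ctr 451.4 -59.6 rad 25.0 col [46. 48. 48.] ztop 81.0
side beaker_small 0.81 rim ctr 447.0 -58.1 rad 24.6 col [58. 60. 62.] ztop 86.0
top beaker_medium 0.82 rim ctr 545.4 3.5 rad 28.5 col [53. 56. 58.] ztop 101.0
side beaker_medium 0.74 rim ctr 543.6 3.4 rad 31.2 col [60. 62. 64.] ztop 102.0
top beaker_large 0.97 rim ctr 445.8 76.6 rad 31.8 col [56. 59. 61.] ztop 121.0
top beaker_large 0.8 rim ctr 556.2 108.4 rad 31.9 col [140.  17.  13.] ztop 121.0
side beaker_large 0.96 rim ctr 441.9 75.7 rad 37.3 col [60. 63. 65.] ztop 121.0
```

Emit:
{"method": "arm_command", "body": {"rows": [[0,0,0,0,0,-0.5,1],[0,0,0,0,0,-0.5,1],[0,0,0,0,0,-0.5,1],[0,0,0,0,0,-0.38,1],[0,0,0,0,0,0,1],[0,0,0,0,0,0,1],[0,0,0,0,0,0,1],[0,0,0,0,0,0.7,1],[0,0,0,0,0,0.8,1],[0,0,0,0,0,0.8,1],[0,0,0,0,0,0.8,1],[0,0,0,0,0,0.8,1],[0,0,0,0,0,0.8,1],[0,0,0,0,0,0.8,1],[0,0,0,0,0,0,1]]}}

```text
t: 27.4
tcp_pos: [454.1, -63.5, 277.2]
tool_rot: [2.03, 2.386, 0.008]
wrist_force: [1.3, 0.2, 0.2]
grip_width: 20.0
grip_force: 30.0
```

Emit:
{"method": "arm_command", "body": {"rows": [[0,0,0,0.5,0.4,0,1],[0,0,0,0.7,0.5,0,1],[0,0,0,0.7,0.5,0,1],[0,0,0,0.7,0.5,0,1],[0,0,0,0.7,0.5,0,1],[0,0,0,0.5,0.2,0,1],[0,0,0,0,0,0,1],[0,0,0,0,0,0,1]]}}

```text
t: 28.07
tcp_pos: [546.3, 2.0, 271.4]
tool_rot: [-2.034, -2.392, 0.002]
wrist_force: [-0.5, -0.4, -0.3]
grip_width: 19.9
grip_force: 30.0
```

```bash
python3 -c "
from h import *
bk();brush_axis();delta([545.4,2.5,136])"
```

```text
side beaker_small 0.74 rim ctr 449.2 -61.9 rad 27.8 col [59. 62. 64.] ztop 82.0
top beaker_medium 0.78 rim ctr 544.3 8.5 rad 26.3 col [52. 54. 55.] ztop 101.0
side beaker_medium 0.84 rim ctr 543.9 3.6 rad 31.0 col [59. 62. 63.] ztop 101.0
top beaker_large 0.79 rim ctr 445.7 76.8 rad 31.5 col [59. 62. 65.] ztop 121.0
side beaker_large 0.56 rim ctr 441.4 76.1 rad 35.1 col [60. 63. 65.] ztop 121.0
side 0 42 [[-12.9, -2.5, 1.9], [9.9, 14.3, 19.4]]
side 20 71 [[-14.3, -1.9, 21.4], [10.6, 15.3, 39.1]]
side 40 112 [[-13.7, -0.9, 41.3], [12.4, 16.5, 69.2]]
side 80 45 [[-3.6, -3.3, 84.0], [3.7, 5.3, 123.1]]
top 20 12 [[-8.5, 9.6, 20.1], [1.7, 14.9, 35.0]]
top 40 7 [[-4.1, 13.6, 41.2], [5.5, 15.2, 59.6]]
t 28.6 tcp [546.4   1.7 272.6] shift units [-0.04  0.03 -5.47] F [ 0.6  0.2 -1.3] w 20.2
```

Emit:
{"method": "arm_command", "body": {"rows": [[0,0,0,0,0.03,-0.5,1],[0,0,0,0,0,-0.6,1],[0,0,0,0,0,-0.6,1],[0,0,0,0,0,-0.6,1],[0,0,0,0,0,-0.6,1],[0,0,0,0,0,-0.6,1],[0,0,0,0,0,-0.6,1],[0,0,0,0,0,-0.6,1],[0,0,0,0,0,-0.5,1],[0,0,0,0,0,-0.25,1],[0,0,0,0,0,0,1],[0,0,0,0,0,0,1],[0,0,0,0,0,0,1],[0,0,0,0,0,0,1]]}}

```text
t: 29.73
tcp_pos: [547.3, 2.6, 137.2]
tool_rot: [2.035, 2.391, 0.002]
wrist_force: [-0.2, 0.4, -1.9]
grip_width: 19.7
grip_force: 30.0
```

Emit:
{"method": "arm_command", "body": {"rows": [[0,0,0,0,0,0.5,1],[0,0,0,0,0,0.6,1],[0,0,0,0,0,0.6,1],[0,0,0,0,0,0.5,1],[0,0,0,0,0,0.2,1],[0,0,0,0,0,0,1],[0,0,0,0,0,0,1],[0,0,0,0,0,0,1],[0,0,0,0,0,0,1]]}}

```text
t: 30.48
tcp_pos: [546.0, 2.6, 195.2]
tool_rot: [-2.035, -2.392, 0.002]
wrist_force: [0.7, 0.2, -0.6]
grip_width: 20.1
grip_force: 30.0
```

Emit:
{"method": "arm_command", "body": {"rows": [[0,0,0,0,0,-0.5,1],[0,0,0,0,0,-0.6,1],[0,0,0,0,0,-0.6,1],[0,0,0,0,0,-0.5,1],[0,0,0,0,0,-0.2,1],[0,0,0,0,0,0,1],[0,0,0,0,0,0,1],[0,0,0,0,0,0,1],[0,0,0,0,0,0,1]]}}

```text
t: 31.23
tcp_pos: [547.2, 2.6, 137.0]
tool_rot: [2.035, 2.391, 0.002]
wrist_force: [-0.4, 0.2, -0.7]
grip_width: 19.8
grip_force: 30.0
```

```bash
python3 -c "
from h import *
bk();delta([545.4,2.5,136])"
```

```text
side beaker_small 0.91 rim ctr 448.9 -66.3 rad 30.6 col [60. 62. 64.] ztop 83.0
side beaker_small 0.75 rim ctr 652.5 14.2 rad 40.5 col [84. 85. 85.] ztop 102.0
top beaker_medium 0.52 rim ctr 540.9 27.6 rad 10.9 col [50. 52. 53.] ztop 101.0
side beaker_medium 0.92 rim ctr 545.0 3.2 rad 31.7 col [59. 61. 63.] ztop 100.0
top beaker_large 0.85 rim ctr 445.9 77.0 rad 31.4 col [57. 60. 62.] ztop 121.0
top beaker_large 0.65 rim ctr 556.0 107.9 rad 31.8 col [140.  18.  14.] ztop 121.0
side beaker_large 0.93 rim ctr 443.3 76.6 rad 35.3 col [61. 65. 66.] ztop 123.0
t 31.6 tcp [546.6   2.6 136.3] shift units [-0.05 -0.01 -0.01] F [-0.9 -0.1 -1.3] w 19.8
```

Emit:
{"method": "arm_command", "body": {"rows": [[0,0,0,0,0,0.6,1],[0,0,0,0,0,0.8,1],[0,0,0,0,0,0.8,1],[0,0,0,0,0,0.8,1],[0,0,0,0,0,0.8,1],[0,0,0,0,0,0.8,1],[0,0,0,0,0,0.8,1],[0,0,0,0,0,0.3,1],[0,0,0,-0.5,0.3,0,1],[0,0,0,-0.7,0.5,0,1],[0,0,0,-0.7,0.5,0,1],[0,0,0,-0.7,0.5,0,1],[0,0,0,-0.7,0.5,0,1],[0,0,0,-0.5,0.4,0,1],[0,0,0,-0.2,0.2,0,1],[0,0,0,0,0,0,1],[0,0,0,0,0,0,1]]}}

```text
t: 33.05
tcp_pos: [447.1, 75.1, 278.7]
tool_rot: [2.035, 2.392, 0.0]
wrist_force: [0.7, 0.2, 0.8]
grip_width: 19.7
grip_force: 30.0
```

```bash
python3 -c "
from h import *
bk();brush_axis();delta([446,76,136])"
```

```text
top beaker_small 0.66 rim ctr 437.6 -48.5 rad 15.0 col [63.  66.  68.5] ztop 81.0
side beaker_small 0.67 rim ctr 452.9 -60.9 rad 30.2 col [60. 63. 64.] ztop 82.0
side beaker_medium 0.65 rim ctr 544.7 3.7 rad 33.7 col [58. 60. 62.] ztop 100.0
side beaker_large 0.77 rim ctr 555.0 108.6 rad 34.5 col [75.  6.  6.] ztop 121.0
side beaker_large 0.69 rim ctr 442.4 76.0 rad 35.3 col [59. 62. 63.] ztop 121.0
side 0 44 [[-13.7, 1.3, 2.0], [11.6, 14.5, 19.3]]
side 20 83 [[-14.1, 0.1, 20.5], [11.5, 16.4, 38.2]]
side 40 128 [[-14.3, -1.4, 42.6], [11.9, 15.4, 69.3]]
side 80 51 [[-3.7, -2.1, 81.9], [3.5, 5.6, 122.0]]
t 33.5 tcp [446.7  75.  278.6] shift units [-0.03  0.04 -5.7 ] F [ 0.4 -0.5 -0.7] w 19.5
```

Down to the bottom of the large beaker, up (tip at about 88 mm), and down again.

Emit:
{"method": "arm_command", "body": {"rows": [[0,0,0,-0.03,0.04,-0.5,1],[0,0,0,0,0,-0.6,1],[0,0,0,0,0,-0.6,1],[0,0,0,0,0,-0.6,1],[0,0,0,0,0,-0.6,1],[0,0,0,0,0,-0.6,1],[0,0,0,0,0,-0.6,1],[0,0,0,0,0,-0.6,1],[0,0,0,0,0,-0.6,1],[0,0,0,0,0,-0.4,1],[0,0,0,0,0,0,1],[0,0,0,0,0,0,1],[0,0,0,0,0,0,1],[0,0,0,0,0,0,1]]}}

```text
t: 34.72
tcp_pos: [446.6, 76.2, 137.1]
tool_rot: [2.035, 2.392, 0.002]
wrist_force: [0.6, 0.5, -0.7]
grip_width: 20.0
grip_force: 30.0
```

Emit:
{"method": "arm_command", "body": {"rows": [[0,0,0,0,0,0.5,1],[0,0,0,0,0,0.6,1],[0,0,0,0,0,0.6,1],[0,0,0,0,0,0.6,1],[0,0,0,0,0,0.5,1],[0,0,0,0,0,0.2,1],[0,0,0,0,0,0,1],[0,0,0,0,0,0,1],[0,0,0,0,0,0,1],[0,0,0,0,0,0,1]]}}

```text
t: 35.55
tcp_pos: [445.3, 76.1, 210.3]
tool_rot: [-2.035, -2.392, 0.002]
wrist_force: [0.4, -0.6, -0.6]
grip_width: 20.1
grip_force: 30.0
```

Emit:
{"method": "arm_command", "body": {"rows": [[0,0,0,0,0,-0.5,1],[0,0,0,0,0,-0.6,1],[0,0,0,0,0,-0.6,1],[0,0,0,0,0,-0.6,1],[0,0,0,0,0,-0.5,1],[0,0,0,0,0,-0.2,1],[0,0,0,0,0,0,1],[0,0,0,0,0,0,1],[0,0,0,0,0,0,1],[0,0,0,0,0,0,1]]}}

```text
t: 36.38
tcp_pos: [446.5, 76.2, 136.9]
tool_rot: [2.035, 2.392, 0.002]
wrist_force: [-0.6, 0.8, -1.1]
grip_width: 19.8
grip_force: 30.0
```

```bash
python3 -c "
from h import *
bk();delta([446,76,136])"
```

```text
top beaker_small 0.69 rim ctr 454.3 -69.6 rad 22.5 col [60. 63. 65.] ztop 82.0
side beaker_small 0.82 rim ctr 446.8 -62.6 rad 30.4 col [61. 64. 66.] ztop 119.0
side beaker_medium 0.67 rim ctr 543.6 3.2 rad 33.7 col [61. 64. 65.] ztop 102.0
top beaker_large 0.56 rim ctr 558.1 109.4 rad 31.3 col [125.  16.  12.] ztop 122.0
side beaker_large 0.83 rim ctr 552.8 107.2 rad 35.1 col [76.  7.  6.] ztop 121.0
side beaker_large 0.82 rim ctr 443.7 76.4 rad 34.4 col [58. 61. 62.] ztop 130.0
t 36.8 tcp [445.9  76.2 136.3] shift units [ 0.01 -0.01 -0.01] F [-0.5  1.3 -0.7] w 19.6
```

Emit:
{"method": "arm_command", "body": {"rows": [[0,0,0,0,0,0.6,1],[0,0,0,0,0,0.8,1],[0,0,0,0,0,0.8,1],[0,0,0,0,0,0.8,1],[0,0,0,0,0,0.8,1],[0,0,0,0,0,0.8,1],[0,0,0,0,0,0.8,1],[0,0,0,0,0,0.4,1],[0,0,0,0,0,0,1]]}}

```text
t: 37.53
tcp_pos: [447.1, 76.3, 283.3]
tool_rot: [2.034, 2.39, 0.006]
wrist_force: [-0.2, 0.9, -0.7]
grip_width: 20.1
grip_force: 30.0
```

Emit:
{"method": "arm_command", "body": {"rows": [[0,0,0,0.5,-0.2,0,1],[0,0,0,0.7,-0.2,0,1],[0,0,0,0.7,-0.2,0,1],[0,0,0,0.7,-0.2,0,1],[0,0,0,0.7,-0.2,0,1],[0,0,0,0.7,-0.2,0,1],[0,0,0,0.7,-0.2,0,1],[0,0,0,0.7,-0.2,0,1],[0,0,0,0.7,-0.2,0,1],[0,0,0,0.7,-0.2,0,1],[0,0,0,0.7,-0.2,0,1],[0,0,0,0.5,-0.2,0,1],[0,0,0,0.1,-0.2,0,1],[0,0,0,0,0,0,1],[0,0,0,0,0,0,1],[0,0,0,0,0,0,1]]}}

```text
t: 38.87
tcp_pos: [647.6, 11.2, 280.7]
tool_rot: [-2.035, -2.392, 0.001]
wrist_force: [-0.0, -0.2, -0.9]
grip_width: 20.0
grip_force: 30.0
```

```bash
python3 -c "
from h import *
bk();brush_axis();delta([655.6,11.2,128.5])"
```

```text
side beaker_small 0.74 rim ctr 448.9 -62.6 rad 28.5 col [57. 60. 61.] ztop 82.0
top beaker_medium 0.9 rim ctr 543.5 7.2 rad 27.8 col [53. 56. 57.] ztop 208.0
side beaker_medium 0.68 rim ctr 542.2 4.7 rad 33.7 col [61. 63. 65.] ztop 101.0
top beaker_large 0.84 rim ctr 556.1 107.8 rad 32.0 col [144.  18.  14.] ztop 121.0
top beaker_large 0.8 rim ctr 446.0 76.5 rad 31.7 col [62. 65. 67.] ztop 121.0
side beaker_large 0.92 rim ctr 442.2 76.3 rad 35.7 col [62. 65. 66.] ztop 121.0
side beaker_large 0.68 rim ctr 553.3 107.9 rad 35.6 col [77.  7.  6.] ztop 121.0
side 0 40 [[-13.2, -2.4, 1.8], [11.8, 14.5, 19.6]]
side 20 69 [[-14.4, -4.0, 21.4], [11.1, 16.6, 39.1]]
side 40 107 [[-14.7, -3.7, 41.7], [9.7, 17.3, 68.9]]
side 80 46 [[-4.0, -2.7, 81.9], [3.0, 5.2, 122.3]]
t 39.4 tcp [648.3  11.2 281.3] shift units [ 0.29 -0.   -6.11] F [ 0.2 -0.8 -0.6] w 20.1
```

Emit:
{"method": "arm_command", "body": {"rows": [[0,0,0,0.3,0,0,1],[0,0,0,0,0,-0.6,1],[0,0,0,0,0,-0.6,1],[0,0,0,0,0,-0.6,1],[0,0,0,0,0,-0.4,1],[0,0,0,0,0,0,1],[0,0,0,0,0,0,1]]}}

```text
t: 39.95
tcp_pos: [656.0, 11.1, 225.9]
tool_rot: [-2.036, -2.392, 0.001]
wrist_force: [-0.1, -1.2, -0.7]
grip_width: 19.5
grip_force: 30.0
```

```bash
python3 -c "
from h import *
delta([655.5,11.3,128])"
```

```text
t 40.0 tcp [656.   11.1 225.9] shift units [-0.02  0.01 -3.91] F [-0.1 -1.2 -0.7] w 19.5
```

Emit:
{"method": "arm_command", "body": {"rows": [[0,0,0,-0.01,0.01,-0.4,1],[0,0,0,0,0,-0.5,1],[0,0,0,0,0,-0.5,1],[0,0,0,0,0,-0.5,1],[0,0,0,0,0,-0.5,1],[0,0,0,0,0,-0.5,1],[0,0,0,0,0,-0.5,1],[0,0,0,0,0,-0.4,1],[0,0,0,0,0,-0.1,1],[0,0,0,0,0,0,1],[0,0,0,0,0,0,1]]}}

```text
t: 40.87
tcp_pos: [656.1, 11.4, 129.3]
tool_rot: [2.035, 2.392, 0.001]
wrist_force: [-0.4, -0.2, -0.5]
grip_width: 19.9
grip_force: 30.0
```

Emit:
{"method": "arm_command", "body": {"rows": [[0,0,0,0,0,-0.05,-1],[0,0,0,0,0,0,-1],[0,0,0,0,0,0,-1],[0,0,0,0,0,0,-1],[0,0,0,0,0,0,-1],[0,0,0,0,0,0,-1],[0,0,0,0,0,0.6,-1],[0,0,0,0,0,0.9,-1],[0,0,0,0,0,0.9,-1],[0,0,0,0,0,0.9,-1],[0,0,0,0,0,0.8,-1],[0,0,0,0,0,0,-1]]}}

```text
t: 41.87
tcp_pos: [657.9, 11.5, 235.0]
tool_rot: [2.031, 2.387, 0.01]
wrist_force: [0.8, -1.2, 0.4]
grip_width: 91.2
grip_force: 0.0
```

Emit:
{"method": "arm_command", "body": {"rows": [[0,0,0.2,-0.6,-0.2,0,-1],[0,0,0.2,-0.7,-0.25,0,-1],[0,0,0.2,-0.7,-0.25,0,-1],[0,0,0.2,-0.7,-0.25,0,-1],[0,0,0.2,-0.7,-0.25,0,-1],[0,0,0.2,-0.7,-0.25,0,-1],[0,0,0.2,-0.7,-0.25,0,-1],[0,0,0.2,-0.7,-0.25,0,-1],[0,0,0.2,-0.7,-0.25,0,-1],[0,0,0.2,-0.7,-0.25,0,-1],[0,0,0.2,-0.7,-0.25,0,-1],[0,0,0.1,-0.7,-0.25,0,-1],[0,0,0,0,0,0,-1],[0,0,0,0,0,0,-1]]}}

```text
t: 43.03
tcp_pos: [447.7, -62.4, 229.6]
tool_rot: [1.787, 2.583, 0.001]
wrist_force: [-0.2, -0.3, -0.4]
grip_width: 91.4
grip_force: 0.0
```

```bash
python3 -c "
from h import *
bk();delta([450.7,-62.3,11],np.radians(110.8))
X,u,v=pts('top',bot.camera('top')[1])
q=X[(abs(X[:,0]-655)<25)&(abs(X[:,1]-11)<25)&(X[:,2]>195)]
print('brush top',q.mean(0) if len(q) else 0,len(q))
look(['mat','chart'])
"
```

```text
top beaker_small 0.82 rim ctr 451.1 -62.1 rad 25.7 col [37. 39. 40.] ztop 81.0
top beaker_medium 0.55 rim ctr 545.4 2.9 rad 28.7 col [54. 57. 59.] ztop 101.0
top beaker_large 0.77 rim ctr 556.2 108.2 rad 31.8 col [140.  17.  12.] ztop 120.0
top beaker_large 0.72 rim ctr 446.1 76.7 rad 31.7 col [60. 63. 65.] ztop 120.0
side beaker_large 0.97 rim ctr 552.9 107.5 rad 35.9 col [75.  6.  5.] ztop 120.0
side beaker_large 0.71 rim ctr 442.7 76.1 rad 34.9 col [60. 63. 65.] ztop 122.0
t 43.4 tcp [448.5 -62.2 229.7] shift units [ 0.09 -0.   -8.75] F [ 0.2  0.3 -0.4] w 91.4
turn units (tool x at yaw, or +pi) [[-0.000e+00 -0.000e+00  1.000e-02]
 [-0.000e+00  0.000e+00 -3.599e+01]] q [-0.16  0.1   1.74  0.    1.3  -0.53]
brush top [658.52808736  11.66782614 202.92645962] 105
top mat 0.58 [554. 274.] 4161 lo [ 394. -504.   -2.] hi [ 610. -248.    9.] med [ 509. -427.    4.]
top chart 0.97 [252. 321.] 1461 lo [369. 218.   2.] hi [484. 314. 166.] med [413. 261. 107.]
side mat 0.62 [412. 194.] 1801 lo [ 395. -494.    1.] hi [ 599. -226.   10.] med [ 494. -345.    6.]
side mat 0.43 [356. 280.] 2644 lo [365. 232.   6.] hi [481. 319. 163.] med [416. 278.  81.]
side chart 0.6 [357. 279.] 2778 lo [364. 226.   1.] hi [487. 319. 162.] med [417. 277.  79.]
```

Emit:
{"method": "arm_command", "body": {"rows": [[0,0,0,0.09,0,-0.7,-1],[0,0,0,0,0,-0.9,-1],[0,0,0,0,0,-0.9,-1],[0,0,0,0,0,-0.9,-1],[0,0,0,0,0,-0.9,-1],[0,0,0,0,0,-0.9,-1],[0,0,0,0,0,-0.9,-1],[0,0,0,0,0,-0.9,-1],[0,0,0,0,0,-0.8,-1],[0,0,0,0,0,-0.6,-1],[0,0,0,0,0,-0.2,-1],[0,0,0,0,0,0,-1]]}}

```text
t: 44.78
tcp_pos: [449.5, -62.2, 14.0]
tool_rot: [-1.785, -2.583, 0.002]
wrist_force: [0.5, -0.4, 0.2]
grip_width: 91.1
grip_force: 0.0
```

Emit:
{"method": "arm_command", "body": {"rows": [[0,0,0,0,0,0,1],[0,0,0,0,0,0,1],[0,0,0,0,0,0,1],[0,0,0,0,0,0,1],[0,0,0,0,0,0,1],[0,0,0,0,0,0,1],[0,0,0,0,0,0,1],[0,0,0,0,0,0,1],[0,0,0,0,0,0,1],[0,0,0,0,0,0,1]], "newtons": 20}}

```text
t: 45.62
tcp_pos: [450.1, -62.4, 15.2]
tool_rot: [-1.786, -2.585, 0.0]
wrist_force: [-1.8, 0.1, 5.5]
grip_width: 52.4
grip_force: 20.0
```

Emit:
{"method": "arm_command", "body": {"rows": [[0,0,0,0,0,0.5,1],[0,0,0,0,0,0.6,1],[0,0,0,0,0,0.5,1],[0,0,0,0.2,-0.5,0,1],[0,0,0,0.2,-0.9,0,1],[0,0,0,0.2,-0.9,0,1],[0,0,0,0.2,-0.9,0,1],[0,0,0,0.2,-0.9,0,1],[0,0,0,0.2,-0.9,0,1],[0,0,0,0.2,-0.9,0,1],[0,0,0,0.2,-0.9,0,1],[0,0,0,0.2,-0.9,0,1],[0,0,0,0.2,-0.9,0,1],[0,0,0,0.2,-0.9,0,1],[0,0,0,0.2,-0.9,0,1],[0,0,0,0.2,-0.9,0,1],[0,0,0,0.2,-0.9,0,1],[0,0,0,0.2,-0.9,0,1],[0,0,0,0.2,-0.9,0,1]]}}

```text
t: 47.2
tcp_pos: [530.0, -414.1, 53.2]
tool_rot: [-1.786, -2.583, -0.0]
wrist_force: [-0.7, 0.3, -1.6]
grip_width: 52.6
grip_force: 20.0
```

Emit:
{"method": "arm_command", "body": {"rows": [[0,0,0,0.1,-0.9,0,1],[0,0,0,0,-0.3,0,1],[0,0,0,0,0,0,1],[0,0,0,0,0,0,1]]}}

```text
t: 47.53
tcp_pos: [532.0, -441.9, 53.6]
tool_rot: [-1.786, -2.582, -0.001]
wrist_force: [-0.6, 1.1, -1.0]
grip_width: 52.4
grip_force: 20.0
```

```bash
python3 -c "
from h import *
delta([532,-439,21],np.radians(110.8));bk()"
```

```text
t 47.5 tcp [ 532.  -441.9   53.6] shift units [-0.    0.12 -1.3 ] F [-0.6  1.1 -1. ] w 52.4
turn units (tool x at yaw, or +pi) [[-2.000e-02 -2.000e-02  3.000e-02]
 [-3.000e-02  4.000e-02 -3.597e+01]] q [-0.71  0.6   1.45  0.    1.1  -1.07]
top beaker_small 0.82 rim ctr 537.5 -436.8 rad 27.5 col [37. 39. 39.] ztop 118.0
side beaker_small 0.71 rim ctr 530.0 -436.5 rad 25.8 col [57. 60. 62.] ztop 120.0
top beaker_medium 0.81 rim ctr 545.5 2.7 rad 28.9 col [62. 65. 67.] ztop 101.0
side beaker_medium 0.81 rim ctr 543.0 3.2 rad 32.3 col [64. 67. 68.] ztop 101.0
top beaker_large 0.92 rim ctr 445.9 76.7 rad 31.7 col [64. 68. 70.] ztop 121.0
top beaker_large 0.79 rim ctr 556.1 108.2 rad 31.9 col [139.  18.  13.] ztop 121.0
side beaker_large 0.74 rim ctr 442.0 75.7 rad 35.5 col [64. 67. 69.] ztop 121.0
```

Emit:
{"method": "arm_command", "body": {"rows": [[0,0,0,0,0.1,-0.5,1],[0,0,0,0,0,-0.4,1],[0,0,0,0,0,-0.25,1],[0,0,0,0,0,-0.12,1],[0,0,0,0,0,-0.08,1],[0,0,0,0,0,0,1],[0,0,0,0,0,0,1]]}}

```text
t: 48.52
tcp_pos: [533.1, -440.1, 21.4]
tool_rot: [1.786, 2.584, 0.0]
wrist_force: [1.0, -0.4, -0.6]
grip_width: 52.5
grip_force: 20.0
```

Emit:
{"method": "arm_command", "body": {"rows": [[0,0,0,0,0,-0.04,1],[0,0,0,0,0,0,-1],[0,0,0,0,0,0,-1],[0,0,0,0,0,0,-1],[0,0,0,0,0,0,-1],[0,0,0,0,0,0,-1],[0,0,0,0,0,0,-1],[0,0,0,0,0,0.6,-1],[0,0,0,0,0,0.9,-1],[0,0,0,0,0,0.9,-1],[0,0,0,0,0,0.9,-1],[0,0,0,0,0,0.9,-1],[0,0,0,0,0,0.7,-1]]}}

```text
t: 49.6
tcp_pos: [533.2, -440.2, 144.8]
tool_rot: [1.785, 2.583, -0.0]
wrist_force: [-1.1, -0.7, -0.7]
grip_width: 90.8
grip_force: 0.0
```

Emit:
{"method": "arm_command", "body": {"rows": [[0,0,0,0,0.7,0,-1],[0,0,0,0,1,0,-1],[0,0,0,0,1,0,-1],[0,0,0,0,1,0,-1],[0,0,0,0,1,0,-1],[0,0,0,0,1,0,-1],[0,0,0,0,1,0,-1],[0,0,0,0,1,0,-1],[0,0,0,0,1,0,-1],[0,0,0,0.1,1,0,-1],[0,0,0,0.1,1,0,-1],[0,0,0,0.1,1,0,-1],[0,0,0,0.1,1,0,-1],[0,0,0,0.1,1,0,-1],[0,0,0,0,1,0,-1],[0,0,0,0,1,0,-1],[0,0,0,0,1,0,-1],[0,0,0,0,1,0,-1],[0,0,0,0,0,0,-1],[0,0,0,0,0,0,-1]]}}

```text
t: 51.27
tcp_pos: [545.3, 3.6, 142.8]
tool_rot: [1.782, 2.586, -0.0]
wrist_force: [-0.5, -0.1, -0.0]
grip_width: 91.1
grip_force: 0.0
```

```bash
python3 -c "
from h import *
bk();delta([545.4,2.8,26],np.radians(110.8))"
```

```text
top beaker_small 0.62 rim ctr 535.3 -438.5 rad 27.0 col [49. 51. 52.] ztop 86.0
side beaker_small 0.73 rim ctr 534.8 -440.1 rad 32.0 col [60. 63. 65.] ztop 87.0
side beaker_medium 0.67 rim ctr 545.8 2.9 rad 32.7 col [59. 61. 62.] ztop 101.0
top beaker_large 0.88 rim ctr 445.6 76.5 rad 31.6 col [58. 61. 63.] ztop 121.0
top beaker_large 0.74 rim ctr 556.3 108.5 rad 31.9 col [141.  18.  14.] ztop 121.0
side beaker_large 0.74 rim ctr 553.8 108.0 rad 34.8 col [77.  7.  6.] ztop 121.0
side beaker_large 0.6 rim ctr 444.1 77.8 rad 35.3 col [62. 65. 66.] ztop 143.0
t 51.7 tcp [545.3   1.9 142.6] shift units [ 0.    0.03 -4.67] F [0.9 0.8 0. ] w 91.4
turn units (tool x at yaw, or +pi) [[ 0.000e+00  0.000e+00  3.000e-02]
 [ 0.000e+00 -0.000e+00 -3.597e+01]] q [-0.02  0.3   1.7  -0.    1.14 -0.38]
```

S stands on the mat (top at 86 mm). Next is the medium beaker.

Emit:
{"method": "arm_command", "body": {"rows": [[0,0,0,0,0.03,-0.6,-1],[0,0,0,0,0,-0.8,-1],[0,0,0,0,0,-0.9,-1],[0,0,0,0,0,-0.9,-1],[0,0,0,0,0,-0.8,-1],[0,0,0,0,0,-0.5,-1],[0,0,0,0,0,-0.17,-1],[0,0,0,0,0,0,-1],[0,0,0,0,0,0,1],[0,0,0,0,0,0,1],[0,0,0,0,0,0,1],[0,0,0,0,0,0,1],[0,0,0,0,0,0,1],[0,0,0,0,0,0,1],[0,0,0,0,0,0,1],[0,0,0,0,0,0,1],[0,0,0,0,0,0,1],[0,0,0,0,0,0,1]], "newtons": 20}}

```text
t: 53.17
tcp_pos: [545.1, 3.2, 26.3]
tool_rot: [1.786, 2.585, -0.0]
wrist_force: [-1.9, -1.3, 5.8]
grip_width: 56.6
grip_force: 20.0
```

Emit:
{"method": "arm_command", "body": {"rows": [[0,0,0,0,0,0.5,1],[0,0,0,0,0,0.6,1],[0,0,0,0,0,0.5,1],[0,0,0,-0.1,-0.6,0,1],[0,0,0,-0.1,-0.9,0,1],[0,0,0,-0.1,-0.9,0,1],[0,0,0,-0.1,-0.9,0,1],[0,0,0,-0.1,-0.9,0,1],[0,0,0,-0.1,-0.9,0,1],[0,0,0,-0.1,-0.9,0,1],[0,0,0,-0.1,-0.9,0,1],[0,0,0,-0.1,-0.9,0,1],[0,0,0,-0.1,-0.9,0,1],[0,0,0,-0.1,-0.9,0,1],[0,0,0,-0.1,-0.9,0,1],[0,0,0,-0.1,-0.9,0,1],[0,0,0,-0.1,-0.9,0,1],[0,0,0,-0.1,-0.9,0,1],[0,0,0,-0.1,-0.9,0,1]]}}

```text
t: 54.75
tcp_pos: [505.2, -350.0, 65.2]
tool_rot: [-1.786, -2.584, -0.001]
wrist_force: [0.6, 0.4, -1.6]
grip_width: 56.9
grip_force: 20.0
```

Emit:
{"method": "arm_command", "body": {"rows": [[0,0,0,-0.1,-0.3,0,1],[0,0,0,0,0,0,1],[0,0,0,0,0,0,1],[0,0,0,0,0,0,1]]}}

```text
t: 55.08
tcp_pos: [502.8, -355.2, 65.5]
tool_rot: [-1.785, -2.584, -0.001]
wrist_force: [0.3, 0.8, -1.7]
grip_width: 56.7
grip_force: 20.0
```

```bash
python3 -c "
from h import *
delta([502,-360,31.3],np.radians(110.8));bk()"
```

```text
t 55.1 tcp [ 502.8 -355.2   65.5] shift units [-0.03 -0.19 -1.37] F [ 0.3  0.8 -1.7] w 56.7
turn units (tool x at yaw, or +pi) [[-2.000e-02 -1.000e-02  1.000e-02]
 [-1.000e-02  2.000e-02 -3.599e+01]] q [-0.63  0.48  1.63  0.    1.03 -1.  ]
side beaker_medium 0.58 rim ctr 498.5 -345.5 rad 26.7 col [57. 60. 61.] ztop 140.0
top beaker_large 0.67 rim ctr 445.2 76.5 rad 31.5 col [59. 62. 65.] ztop 121.0
top beaker_large 0.62 rim ctr 556.1 108.3 rad 31.9 col [138.  17.  13.] ztop 121.0
side beaker_large 0.76 rim ctr 443.5 76.3 rad 35.6 col [64. 67. 69.] ztop 122.0
```

Emit:
{"method": "arm_command", "body": {"rows": [[0,0,0,0,-0.15,-0.5,1],[0,0,0,0,0,-0.4,1],[0,0,0,0,0,-0.25,1],[0,0,0,0,0,-0.14,1],[0,0,0,0,0,-0.08,1],[0,0,0,0,0,0,1],[0,0,0,0,0,0,-1],[0,0,0,0,0,0,-1],[0,0,0,0,0,0,-1],[0,0,0,0,0,0,-1],[0,0,0,0,0,0,-1],[0,0,0,0,0,0,-1],[0,0,0,0,0,0.6,-1],[0,0,0,0,0,0.9,-1],[0,0,0,0,0,0.9,-1],[0,0,0,0,0,0.9,-1],[0,0,0,0,0,0.9,-1],[0,0,0,0,0,0.6,-1]]}}

```text
t: 56.98
tcp_pos: [503.5, -360.9, 154.2]
tool_rot: [1.784, 2.582, -0.0]
wrist_force: [0.9, -0.1, 0.5]
grip_width: 91.4
grip_force: 0.0
```

Emit:
{"method": "arm_command", "body": {"rows": [[0,0,0,-0.1,0.7,0,-1],[0,0,0,-0.1,1,0,-1],[0,0,0,-0.1,1,0,-1],[0,0,0,-0.1,1,0,-1],[0,0,0,-0.1,1,0,-1],[0,0,0,-0.1,1,0,-1],[0,0,0,-0.1,1,0,-1],[0,0,0,-0.1,1,0,-1],[0,0,0,-0.1,1,0,-1],[0,0,0,-0.1,1,0,-1],[0,0,0,-0.1,1,0,-1],[0,0,0,-0.1,1,0,-1],[0,0,0,-0.2,1,0,-1],[0,0,0,-0.2,1,0,-1],[0,0,0,-0.2,1,0,-1],[0,0,0,-0.2,1,0,-1],[0,0,0,-0.2,1,0,-1],[0,0,0,-0.1,0.7,0,-1],[0,0,0,0,0,0,-1],[0,0,0,0,0,0,-1]]}}

```text
t: 58.65
tcp_pos: [445.3, 75.0, 151.8]
tool_rot: [1.783, 2.586, -0.0]
wrist_force: [0.2, -0.3, 0.0]
grip_width: 91.1
grip_force: 0.0
```

```bash
python3 -c "
from h import *
bk();delta([445.8,76.6,36],np.radians(110.8))"
```

```text
top beaker_small 0.52 rim ctr 652.8 9.7 rad 36.9 col [120. 122. 122.] ztop 102.0
top beaker_medium 0.75 rim ctr 505.6 -358.8 rad 29.6 col [46. 48. 49.] ztop 106.0
top beaker_large 0.55 rim ctr 563.6 111.2 rad 28.8 col [125.  15.  10.] ztop 121.0
side beaker_large 0.79 rim ctr 555.2 109.6 rad 34.9 col [75.  6.  6.] ztop 121.0
side beaker_large 0.65 rim ctr 443.3 76.6 rad 34.1 col [58. 61. 62.] ztop 121.0
t 59.0 tcp [445.5  74.  151.6] shift units [ 0.01  0.1  -4.63] F [0.3 0.4 0.4] w 91.6
turn units (tool x at yaw, or +pi) [[ 0.000e+00  0.000e+00  3.000e-02]
 [ 0.000e+00 -0.000e+00 -3.597e+01]] q [ 0.14  0.15  1.88 -0.    1.11 -0.22]
```

Emit:
{"method": "arm_command", "body": {"rows": [[0,0,0,0,0.1,-0.6,-1],[0,0,0,0,0,-0.8,-1],[0,0,0,0,0,-0.9,-1],[0,0,0,0,0,-0.9,-1],[0,0,0,0,0,-0.8,-1],[0,0,0,0,0,-0.5,-1],[0,0,0,0,0,-0.15,-1],[0,0,0,0,0,0,-1],[0,0,0,0,0,0,1],[0,0,0,0,0,0,1],[0,0,0,0,0,0,1],[0,0,0,0,0,0,1],[0,0,0,0,0,0,1],[0,0,0,0,0,0,1],[0,0,0,0,0,0,1],[0,0,0,0,0,0,1],[0,0,0,0,0,0,1],[0,0,0,0,0,0,1]], "newtons": 20}}

```text
t: 60.55
tcp_pos: [444.9, 77.1, 35.9]
tool_rot: [-1.786, -2.584, 0.0]
wrist_force: [-2.8, -0.8, 5.7]
grip_width: 62.7
grip_force: 20.0
```

```bash
python3 -c "
from h import *
delta([472,-281,41]);bk()
im,d=bot.camera('top'); X,u,v=pts('top',d)
q=X[(X[:,0]>380)&(X[:,0]<620)&(X[:,1]<-200)&(X[:,1]>-520)&(X[:,2]>70)&(X[:,2]<130)]; print(len(q))
for lo,hi in ((80,92),(98,112)):
    r=q[(q[:,2]>lo)&(q[:,2]<hi)]; print(lo,len(r),r.min(0) if len(r) else '',r.max(0) if len(r) else '')
"
```

```text
t 60.5 tcp [444.9  77.1  35.9] shift units [  1.08 -14.32   0.2 ] F [-2.8 -0.8  5.7] w 62.7
top beaker_small 0.82 rim ctr 535.4 -439.5 rad 26.7 col [48. 50. 51.] ztop 86.0
top beaker_medium 0.74 rim ctr 505.8 -358.6 rad 29.9 col [46. 48. 49.] ztop 105.0
side beaker_medium 0.82 rim ctr 501.4 -361.3 rad 34.0 col [60. 63. 65.] ztop 190.0
top beaker_large 0.88 rim ctr 557.1 109.1 rad 31.5 col [138.  17.  13.] ztop 121.0
side beaker_large 0.78 rim ctr 444.4 78.2 rad 34.7 col [56. 59. 60.] ztop 122.0
side beaker_large 0.57 rim ctr 556.3 108.7 rad 35.3 col [77.  6.  5.] ztop 120.0
678
80 239 [ 476.6932874  -466.43741964   80.02695061] [ 561.16541548 -329.98907981   91.97568051]
98 161 [ 477.02865471 -388.67782152   98.06070758] [ 533.29314747 -329.71570399  109.65153865]
```

Emit:
{"method": "arm_command", "body": {"rows": [[0,0,0,0,0,0.5,1],[0,0,0,0,0,0.6,1],[0,0,0,0,0,0.5,1],[0,0,0,0.1,-0.6,0,1],[0,0,0,0.1,-0.9,0,1],[0,0,0,0.1,-0.9,0,1],[0,0,0,0.1,-0.9,0,1],[0,0,0,0.1,-0.9,0,1],[0,0,0,0.1,-0.9,0,1],[0,0,0,0.1,-0.9,0,1],[0,0,0,0.1,-0.9,0,1],[0,0,0,0.1,-0.9,0,1],[0,0,0,0.1,-0.9,0,1],[0,0,0,0.1,-0.9,0,1],[0,0,0,0,-0.9,0,1],[0,0,0,0,-0.9,0,1],[0,0,0,0,-0.9,0,1],[0,0,0,0,-0.9,0,1],[0,0,0,0,-0.9,0,1],[0,0,0,0,-0.2,0,1]]}}

```text
t: 62.67
tcp_pos: [473.4, -283.7, 75.1]
tool_rot: [1.787, 2.581, -0.001]
wrist_force: [0.8, -0.4, -1.3]
grip_width: 62.9
grip_force: 20.0
```

Emit:
{"method": "arm_command", "body": {"rows": [[0,0,0,0,0,0,1],[0,0,0,0,0,0,1]]}}

```text
t: 62.83
tcp_pos: [472.4, -279.7, 74.9]
tool_rot: [-1.786, -2.583, -0.001]
wrist_force: [-0.7, -0.1, -1.4]
grip_width: 62.5
grip_force: 20.0
```

```bash
python3 -c "
from h import *
delta([472,-281,41],np.radians(110.8))"
```

```text
t 62.8 tcp [ 472.4 -279.7   74.9] shift units [-0.02 -0.05 -1.36] F [-0.7 -0.1 -1.4] w 62.5
turn units (tool x at yaw, or +pi) [[-1.000e-02 -1.000e-02  3.000e-02]
 [-1.000e-02  2.000e-02 -3.597e+01]] q [-0.56  0.37  1.78  0.    0.99 -0.92]
```

Place, release, rise, and move clear of the mat for a final check.

Emit:
{"method": "arm_command", "body": {"rows": [[0,0,0,0,0,-0.5,1],[0,0,0,0,0,-0.4,1],[0,0,0,0,0,-0.25,1],[0,0,0,0,0,-0.14,1],[0,0,0,0,0,-0.07,1],[0,0,0,0,0,0,1],[0,0,0,0,0,0,-1],[0,0,0,0,0,0,-1],[0,0,0,0,0,0,-1],[0,0,0,0,0,0,-1],[0,0,0,0,0,0,-1],[0,0,0,0,0,0,-1],[0,0,0,0,0,0.6,-1],[0,0,0,0,0,0.9,-1],[0,0,0,0,0,0.9,-1],[0,0,0,0,0,0.9,-1],[0,0,0,0,0,0.9,-1],[0,0,0,0,0,0.9,-1],[0,0,0,0,0,0.9,-1]]}}

```text
t: 64.42
tcp_pos: [472.7, -280.3, 192.6]
tool_rot: [1.786, 2.584, 0.0]
wrist_force: [-0.4, -0.4, -0.5]
grip_width: 91.1
grip_force: 0.0
```

Emit:
{"method": "arm_command", "body": {"rows": [[0,0,0,0,0.7,0,-1],[0,0,0,0,1,0,-1],[0,0,0,0,1,0,-1],[0,0,0,0,1,0,-1],[0,0,0,0,1,0,-1],[0,0,0,0,1,0,-1],[0,0,0,0,1,0,-1],[0,0,0,0,1,0,-1],[0,0,0,0,1,0,-1],[0,0,0,0,0,0,-1],[0,0,0,0,0,0,-1]]}}

```text
t: 65.33
tcp_pos: [472.8, -62.1, 191.5]
tool_rot: [1.783, 2.586, -0.0]
wrist_force: [-0.5, -0.4, 0.1]
grip_width: 91.7
grip_force: 0.0
```

Run:
```python
from h import *
bk(); o=look(["chart","brush","mat","sharps_bin","tip_box","reagent"],save="z")
X,u,v=pts('top',bot.camera('top')[1])
q=X[(abs(X[:,0]-655)<25)&(abs(X[:,1]-11)<25)&(X[:,2]>195)]; print('brush top',q.mean(0),len(q))
a=cv2.imread("pics/z_top.png")[120:420,160:610]; b=cv2.imread("pics/z_side.png")[140:400,220:450]
cv2.imwrite("pics/z.png",np.hstack([a,cv2.resize(b,(265,300))]))
```

```text
top beaker_small 0.83 rim ctr 536.2 -437.9 rad 26.5 col [49. 51. 53.] ztop 85.0
top beaker_medium 0.59 rim ctr 505.5 -359.5 rad 29.7 col [53. 56. 57.] ztop 106.0
top beaker_medium 0.5 rim ctr 505.7 -360.1 rad 28.5 col [44. 45. 45.] ztop 10.0
top beaker_large 0.86 rim ctr 556.1 108.3 rad 31.9 col [141.  17.  13.] ztop 121.0
side beaker_large 0.98 rim ctr 551.8 107.8 rad 35.8 col [76.  7.  6.] ztop 121.0
side beaker_large 0.57 rim ctr 471.2 -277.6 rad 35.1 col [58. 61. 63.] ztop 127.0
top chart 0.69 [251. 325.] 1504 lo [367. 217.  -1.] hi [484. 318. 166.] med [413. 260. 104.]
top brush 0.91 [368. 204.] 373 lo [645.  -3.  38.] hi [672.  26. 206.] med [655.  14. 145.]
top mat 0.82 [550. 282.] 3305 lo [ 408. -504.   -1.] hi [ 611. -236.    9.] med [ 486. -412.    4.]
top sharps_bin 0.72 [ 80. 273.] 3525 lo [468. 566.  10.] hi [572. 673. 193.] med [514. 600. 161.]
top sharps_bin 0.54 [269. 331.] 162 lo [382. 209.  -3.] hi [418. 234.  49.] med [402. 224.  12.]
top tip_box 0.85 [363. 147.] 2182 lo [746. -59.  12.] hi [859.  69.  66.] med [800.   6.  60.]
top reagent 0.68 [485. 167.] 1225 lo [ 714. -300.   10.] hi [ 774. -242.  151.] med [ 735. -263.   98.]
side chart 0.94 [357. 280.] 2728 lo [364. 229.   4.] hi [484. 319. 163.] med [417. 278.  80.]
side brush 0.5 [319. 184.] 264 lo [ 646. -271.   -2.] hi [816.  25. 206.] med [656.  16. 161.]
side mat 0.57 [334. 171.] 765 lo [ 711. -316.    2.] hi [ 775. -238.  150.] med [ 736. -255.   74.]
side sharps_bin 0.79 [245. 352.] 5048 lo [463. 573.   3.] hi [565. 674. 193.] med [496. 648. 138.]
side tip_box 0.66 [276. 210.] 1034 lo [741. -53.   0.] hi [859.  75.  65.] med [789.  35.  58.]
side tip_box 0.55 [408. 188.] 748 lo [ 442. -311.   10.] hi [ 501. -245.  125.] med [ 468. -256.   78.]
side reagent 0.71 [333. 172.] 757 lo [ 712. -290.    2.] hi [ 773. -238.  150.] med [ 736. -255.   74.]
brush top [658.61723715  11.7400416  202.83154563] 104
```

View pics/z.png

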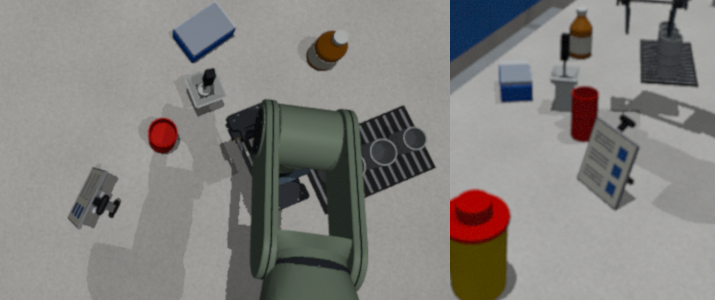

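The final picture shows the chart up at (90,195), the brush in its holder at (208,85), and S and M on the mat at (415,138) and (383,152). L is hidden under the arm there, but the side depth puts it at (471,-278) with its top at about 125 mm. The bin, box, bottle and red look-alike have not moved.

```bash
python3 -c "
from bench import bot
print(bot.finish_job())"
```

```text
the job is handed in; nothing more can be done
None
```

I handed the job in at about 66 s: chart standing on its leg, the three beakers scrubbed from smallest to largest and standing on the mat, brush back in its holder; the judge gave no verdict, but my last camera check showed everything in place and the other things unmoved.

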